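# Fetch the hemmed-in sample vial for weighing

### The arm

A 6-joint arm with a two-finger parallel gripper is mounted at the origin on a cart in front of the work surface, level with it; the furniture and walls round the work are solid. World frame = base frame: x ahead of the robot, y to its left, z up, the work surface at z = 0. Lengths are in mm, angles in rad, forces in N, time in s.
With the tool pointing down it reaches from about 325 to 925 mm from the base axis. Payload 3.1 kg.
Tool frame: the origin (TCP) lies at the very end of the fingers, on their centre line; the grasp point (between the pads) lies bot.tcp_to_grasp behind it (bot.tcp_to_grasp is the distance from the TCP to the grasp point, in mm); z points along the fingers, y is the line along which they close (so a half turn about z gives the same grasp; the last joint's range is limited). The gripper opens to 85 mm and grips with 20 to 120 N. Pads are 22 mm wide; open, the fingers measure 114 mm over their backs; the gripper's body (76 mm by 85 mm) begins 54 mm behind the grasp point. The pads swing forward as they close: fully open they stand 13 mm farther back than shut.
Start: joints at [0.998, 0.217, 1.613, -0, 1.311, -0.112], TCP at [277.9, 559.831, 231.3] pointing down, gripper open.
Joint ranges: [-2.75, 2.75], [-0.78, 2.1], [0.31, 2.55], [-1.13, 4.27], [0.13, 2.63], [-2.58, 2.58]. Speed limits (rad/s): [2.79, 2.79, 3.14, 3.14, 3.14, 3.14].

### API

Orientations are given as a unit quaternion [x, y, z, w].
In Python, from rig import status, read_camera, calibration, job_done, find_in, spot_point, bot gives the robot as it stands. The module is installed in compiled form; this text tells all that it offers.
- The arm moves only by the tool step_arm, never from a script. Its argument "steps" is a list of rows, each an object with "dr": the turn, a rotation vector about the world's x, y, z in rad, a list of three; "dp": the shift along the world's x, y, z in m, a list of three; "grip": the closure, from -1 (fully open) to 1 (shut). In form: [{"dr": [wx, wy, wz], "dp": [dx, dy, dz], "grip": grip}, ...]. A call has 1 to 20 rows; each row shifts and turns the commanded pose from where the row before left it; what a row does not reach is not made up. A row lasts 1/8 s, in which the tool goes at most 62.5 mm and 10.7 degrees, less where a joint would pass 70% of its speed; a pose out of reach is approached as far as the arm can. A call with a gripper value outside its range is refused whole. The fingers move at their own pace and stop on an object; "newtons" is the grip in N (left out, the last holds). Time passes only in rows, so rows that do not move let the fingers close. It gives the time, the measured TCP pose, the force, the opening and the grip force at its end, in the units of the state.
- status.sense(): the state, without advancing time (a new reading comes with each control period).
- read_camera(name): name is "scene" or "top"; returns the picture (400x640x3 uint8, red, green, blue); there is no depth.
- calibration(name): a dict with "intrinsics" (3x3 intrinsics, pixels), "extrinsics" (4x4, takes a point from camera to world coordinates). Camera axes: x right, y down, z forward; pixel columns grow to the right and rows downward; lengths in mm; the calibration is good to about 2 mm. A picture is of the moment at which its call begins. calibration takes no time and is no camera call.
- job_done(): hands the job in; it is judged then, once.
Trained networks look in the newest picture that a camera, given by its name, has taken for a name from the list of things; names that differ only in an ending like _2 or _b are one class to them, and where a whole thing is asked for, a point or a joint stands for the part that bears it (a point fixed in the world has none). Each returns a list of dicts, best first, with "score" (0 to 1); they miss things now and then, are a little off and sometimes report something else, mostly with a low value. They report only what shows in the picture. A call takes as long as a camera call.
- find_in(camera, thing): "pixel" ([column, row] in pixels, amid what is visible of it).
- spot_point(camera, thing): "pixel" ([column, row] in pixels: a listed point, or the origin of a listed thing).
The state is a dict: "time_s": time; "joint_pos": joint angles; "joint_velocities": joint speeds; "effort": joint torques, N m; "position": TCP position; "eef_rot": TCP orientation; "force": force on the tool from outside, world axes, zero at the start; "torque": the same for the moment, N m; "gripper_width": finger opening in mm; "finger_force": force on a finger pad.
Only numpy, scipy, OpenCV 4.12 (cv2) and the standard library are available. Lean on these libraries where they do the work, as an engineer would, in place of code of your own. Each camera call takes 0.05 s, during which the arm holds its last target. There are 200 camera calls.

### The job

The small glass vial stands in the caddy hemmed in by three bottles. Clear all three bottles out into the empty side tray while the vial stays where it is, then set the vial upright in the middle of the balance pan, and only then put each bottle back in the caddy on the very spot where it stood at the start, leaving the tray empty. Keep vial and bottles upright, and do not shift the rubber stopper and the beaker standing beside the caddy.

Things in the scene. Friction and masses are not known exactly. Their poses are not given: they have to be found in the camera images.
- amber_tall: tall amber glass bottle with a brown screw cap, 53 mm in diameter, 138 mm high, about 0.2 kg; origin at the centre of its underside, z up along its axis. Its body is straight and 53 mm wide up to about 85 mm above the underside (shoulder above, to 112 mm); grip it there, near the top, with the jaws open at least 65 mm; the cap (about 27 mm) is uneven and poor to grip. Stands in one of the four places of the caddy at the start.
- amber_small: small amber round-shouldered bottle with a clear glass ball stopper fixed in its neck, 45 mm in diameter, 106 mm high overall; origin at the centre of its underside, z up. Its body is 45 mm wide up to about 45 mm above the underside, round shoulder above to 60 mm; grip the body, as the neck and stopper are poor to grip.
- dropper_bottle: white plastic dropper bottle with a green pointed nozzle, body 31 mm in diameter, 95 mm high to the nozzle tip; origin at the centre of its underside, z up. The straight body, 31 mm wide, can be gripped up to 50 mm above its underside; the nozzle cannot be gripped. The one in the caddy is meant, not its like at the back of the table.
- vial: small clear glass vial with a black screw cap, 23 mm in diameter, 46 mm high; the lowest thing in the caddy, always in one of its two far places (seen from the robot). Origin at the centre of its underside, z up. Can be gripped at any height.
- caddy: square white tray with a steel rim, fixed, 152 x 152 mm, rim 12 mm high with 15 mm corner posts, floor 5 mm above the table. Two thin black lines divide it into four places, whose centres lie at x, y = plus or minus 32 mm in its frame; one vessel stands about in the middle of each at the start (which bottle stands in which of the other places changes). Origin at the centre of its underside, x away from the robot, y to the left, z up, yaw up to 0.3 rad.
- side_tray: empty oblong steel tray, fixed, to the left or right of the caddy, 266 mm (its x) x 106 mm (its y) outside, walls 3 mm thick and 12 mm high, floor 3 mm above the table, small wire handles at its short ends. The three bottles fit in a row along x, at x = -80, 0 and 80 mm in its frame. Origin at the centre of its underside.
- balance: white laboratory balance, fixed, on the other side of the caddy, housing 190 x 146 mm and 44 mm high with a round steel pan of 88 mm diameter whose flat top is 60 mm above the table (the pan does not sink). Origin at table height right under the centre of the pan, x away from the robot (the display lies at -x).
- rubber_stopper: black rubber stopper, 35 mm in diameter, 28 mm high, standing on the table to the right of the caddy; a bystander. Origin at the centre of its underside.
- beaker: small clear glass beaker, 46 mm in diameter, 58 mm high, standing on the table to the left of the caddy; a bystander. Origin at the centre of its underside.

How it is judged (in metres and radians):
On the way, in this order (a step that is already met when the one before it is completed fails the run):
1. all three bottles stand upright in the side tray, the vial still in its place in the caddy (x of amber_tall in the frame of side_tray between -0.125 and 0.125 m and y of amber_tall in the frame of side_tray between -0.045 and 0.045 m and height (world z) of each of amber_tall, amber_small, dropper_bottle below 0.012 m and angle between each of amber_tall, amber_small, dropper_bottle, vial's own z axis and vertical below 0.15 rad and linear speed of each of amber_tall, amber_small, dropper_bottle below 0.03 m/s and x of amber_small in the frame of side_tray between -0.125 and 0.125 m and y of amber_small in the frame of side_tray between -0.045 and 0.045 m and x of dropper_bottle in the frame of side_tray between -0.125 and 0.125 m and y of dropper_bottle in the frame of side_tray between -0.045 and 0.045 m and distance of vial from where it was at the start of the episode below 0.025 m), for 0.2 s.
2. the vial stands upright in the middle of the balance pan, the bottles still in the side tray (horizontal distance between vial and balance below 0.015 m and height (world z) of vial between 0.053 and 0.068 m and angle between each of vial, amber_tall, amber_small, dropper_bottle's own z axis and vertical below 0.15 rad and linear speed of each of vial, amber_tall, amber_small, dropper_bottle below 0.03 m/s and x of amber_tall in the frame of side_tray between -0.125 and 0.125 m and y of amber_tall in the frame of side_tray between -0.045 and 0.045 m and height (world z) of each of amber_tall, amber_small, dropper_bottle below 0.012 m and x of amber_small in the frame of side_tray between -0.125 and 0.125 m and y of amber_small in the frame of side_tray between -0.045 and 0.045 m and x of dropper_bottle in the frame of side_tray between -0.125 and 0.125 m and y of dropper_bottle in the frame of side_tray between -0.045 and 0.045 m), for 0.2 s.
At the end, for the whole second after the job is handed in: The vial stands upright and at rest on the balance pan, its centre within 15 mm of the pan's centre, and each of the three bottles stands upright and at rest in the caddy within 15 mm of where it stood at the start (horizontal distance between vial and balance below 0.015 m and height (world z) of vial between 0.053 and 0.068 m and angle between each of vial, amber_tall, amber_small, dropper_bottle's own z axis and vertical below 0.15 rad and linear speed of vial below 0.03 m/s and distance of each of amber_tall, amber_small, dropper_bottle from where it was at the start of the episode below 0.015 m and linear speed of each of amber_tall, amber_small, dropper_bottle below 0.02 m/s); the robot touches nothing.
It fails at once if a bottle or the vial is tipped over (angle between any of amber_tall, amber_small, dropper_bottle, vial's own z axis and vertical above 0.6 rad).
It fails at once if the rubber stopper or the beaker is shifted by more than 30 mm (distance of any of rubber_stopper, beaker from where it was at the start of the episode above 0.03 m).
It also fails if it takes over 136 s, if anything falls off the work surface, if the arm or the gripper's body presses on something with over 40 N, if the wrist force passes 120 N, or if a joint passes its speed limit or range.

## Working session

There is one attempt and no reset: what is moved stays moved. The work goes in short steps, Python scripts to look and compute and a tool call to move; the robot and the scene stay as the last step left them, time stands still between calls to the robot, and variables do not carry over. Pictures are saved under pics/ and viewed, at most 14 in all, crops included, and the job is handed in when it is done.

Besides the shell and the picture viewer there is one more tool, called after "Request:" as name(argument=value, ...), one argument or row to a line, values as JSON. step_arm: Moves the arm, as the interface text tells. Its arguments: {"type":"object","properties":{"steps":{"type":"array"},"newtons":{"type":"number"}},"required":["steps"]}

```bash
mkdir -p pics
cat > h.py <<'E'
import numpy as np, cv2
from rig import *
def snap(cam,fn):
    im=read_camera(cam); cv2.imwrite('pics/'+fn,cv2.cvtColor(im,cv2.COLOR_RGB2BGR)); return im
def ray(cam,px):
    c=calibration(cam);K=np.array(c['intrinsics']);T=np.array(c['extrinsics'])
    d=T[:3,:3]@np.linalg.solve(K,[px[0],px[1],1.]);return T[:3,3],d
def at(cam,px,z):
    o,d=ray(cam,px);return (o+d*(z-o[2])/d[2]).round(1)
def proj(cam,p):
    c=calibration(cam);K=np.array(c['intrinsics']);T=np.linalg.inv(np.array(c['extrinsics']))
    q=K@(T[:3,:3]@np.array(p,float)+T[:3,3]);return q[:2]/q[2]
E
python3 - <<'E'
from h import *
snap('top','t0.png');snap('scene','s0.png')
for c in('top','scene'):
    print(c,ray(c,(320,200)))
    for n in ['amber_tall','amber_small','dropper_bottle','vial','caddy','side_tray','balance','rubber_stopper','beaker']:
        r=spot_point(c,n)[:2]
        print(n,[(np.round(a['pixel'],1).tolist(),round(a['score'],2),at(c,a['pixel'],0).tolist()) for a in r])
print(status.sense(),bot.tcp_to_grasp)
E
```

```text
top (array([ 362.50857012,    3.93483574, 1243.44639218]), array([ 0.17798741,  0.0340096 , -0.98390956]))
amber_tall [([364.3, 199.2], 0.62, [591.4, -68.8, 0.0])]
amber_small [([330.4, 218.0], 0.84, [540.4, 18.9, 0.0])]
dropper_bottle [([359.3, 219.8], 0.68, [536.9, -56.1, 0.0])]
vial [([339.0, 191.1], 0.47, [611.9, -2.4, 0.0])]
caddy [([349.4, 205.6], 0.67, [573.8, -30.0, 0.0])]
side_tray [([461.1, 244.9], 0.6, [476.0, -318.1, 0.0])]
balance [([219.3, 224.3], 0.65, [519.3, 306.7, 0.0])]
rubber_stopper [([353.9, 209.2], 0.73, [564.5, -41.9, 0.0]), ([391.6, 225.6], 0.6, [523.1, -139.8, 0.0])]
beaker [([304.5, 199.9], 0.87, [587.1, 87.4, 0.0])]
scene (array([-236.16262696, -443.7993174 ,  697.20329219]), array([ 0.71216297,  0.41721983, -0.56474846]))
amber_tall [([362.4, 220.7], 0.8, [614.7, -66.7, 0.0])]
amber_small [([321.5, 223.2], 0.76, [556.7, 17.4, 0.0])]
dropper_bottle [([344.0, 237.1], 0.64, [535.1, -56.4, 0.0])]
vial [([340.5, 213.1], 0.46, [616.9, -3.9, 0.0]), ([445.3, 292.7], 0.34, [474.6, -321.9, 0.0])]
caddy [([341.8, 225.8], 0.74, [571.5, -31.4, 0.0])]
side_tray [([443.
[... 260 characters left out ...]
2.16932755e-01,  1.61339482e+00,  1.55376372e-05,
        1.31127925e+00, -1.12204543e-01]), 'joint_velocities': array([ 6.69870281e-05,  8.18161815e-04, -9.40198593e-04, -3.53950382e-04,
       -4.70417468e-04, -2.85723371e-04]), 'effort': array([-1.02197364e-04, -3.96894157e+01, -3.04264677e+01, -2.04120106e-04,
        5.90553864e-04,  3.02532985e-07]), 'position': array([277.89804337, 559.84031505, 231.28262294]), 'eef_rot': array([ 2.28363457e-01,  9.73575950e-01, -4.14776235e-06, -9.45130596e-06]), 'force': array([ 0.64616614, -1.37434951, -0.76666779]), 'torque': array([-0.00668601, -0.04335713,  0.04462395]), 'finger_force': 0.0, 'gripper_width': 85.43177656455345} 18.700000000000003
```

Run:
```python
import cv2
t=cv2.imread('pics/t0.png');s=cv2.imread('pics/s0.png')
cv2.imwrite('pics/tc.png',cv2.resize(t[150:290,270:470],None,fx=4,fy=4,interpolation=cv2.INTER_CUBIC))
cv2.imwrite('pics/sc.png',cv2.resize(s[140:290,270:470],None,fx=4,fy=4,interpolation=cv2.INTER_CUBIC))
```

```text
(no output)
```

View pics/t0.png

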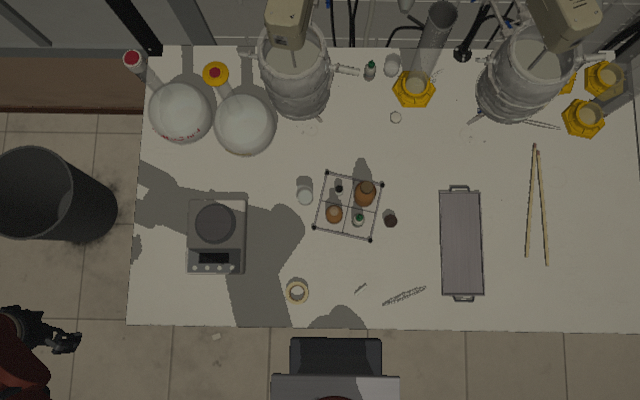

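View pics/tc.png

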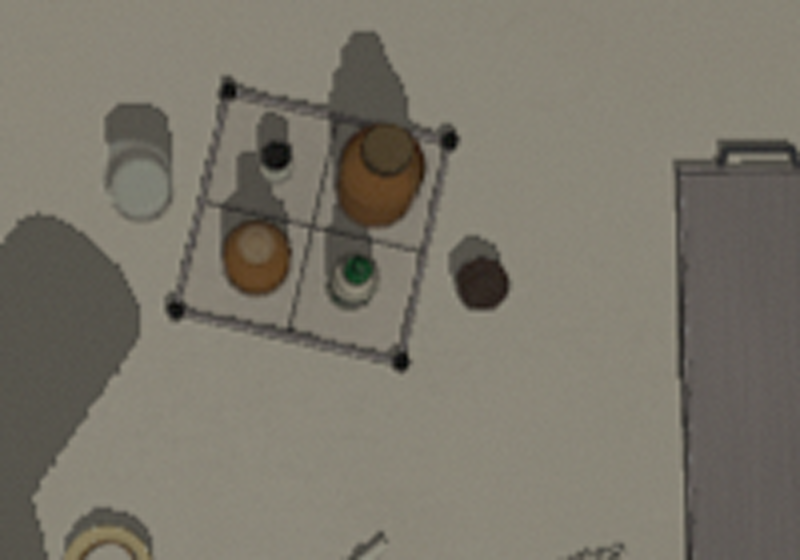

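View pics/sc.png

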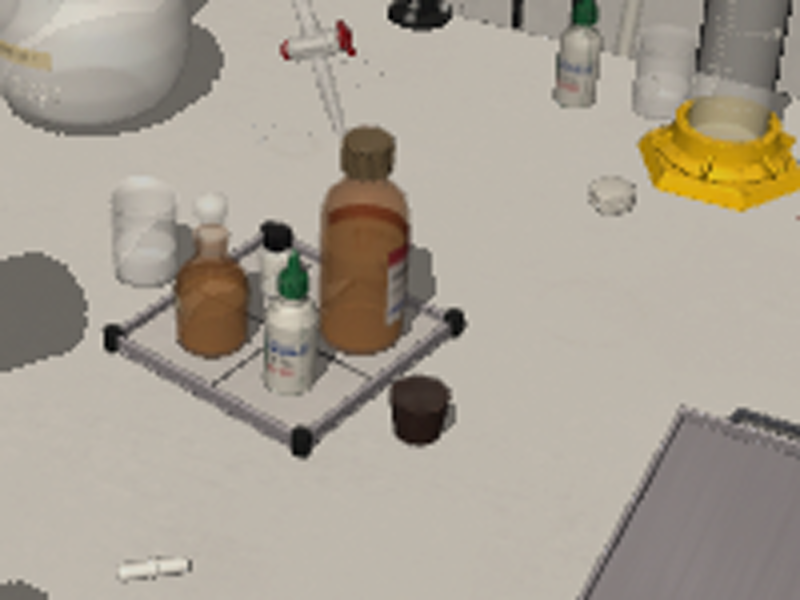

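The top view shows vial (far left, px 339,188), amber_tall (far right, 367,187), amber_small (near left, 334,211), dropper (near right, 359,217), the tray to the right and the balance to the left. Now to measure these.

```bash
python3 - <<'E'
from h import *
f=lambda c,o:(o[0]+c[0]/4-.375,o[1]+c[1]/4-.375)
T=(270,150);S=(270,140)
C=np.array([at('top',f(p,T),14) for p in [(229,90),(449,139),(401,361),(176,309)]]);c=C.mean(0)
far=(C[0]+C[1]-C[2]-C[3])[:2];yaw=np.arctan2(far[1],far[0]);left=(C[0]+C[3]-C[1]-C[2])[:2];y2=np.arctan2(-left[0],left[1])
print('caddy top',C,c,yaw,y2,np.linalg.norm(far)/2)
C2=np.array([at('scene',f(p,S),12) for p in [(277,230),(456,316),(301,433),(113,331)]]);print('scene',C2,C2.mean(0))
yw=(yaw+y2)/2
R=np.array([[np.cos(yw),-np.sin(yw)],[np.sin(yw),np.cos(yw)]])
for n,s in dict(vial=(1,1),tall=(1,-1),small=(-1,1),drop=(-1,-1)).items(): print(n,(c[:2]+R@(32*np.array(s))).round(1))
for n,a,za in [('tall',(388,150),143),('small',(257,243),107),('drop',(359,265),97),('vial',(277,153),51)]: print(n,'top',at('top',f(a,T),za))
for n,a,za in [('tall',(368,139),141),('small',(210,204),103),('drop',(294,262),96)]: print(n,'scene',at('scene',f(a,S),za))
print('vial scene net',at('scene',(340.5,213.1),5))
# networks with z=5
for cam in('top','scene'):
  for n in ['amber_tall','amber_small','dropper_bottle','vial']:
    r=find_in(cam,n)[:2]; r2=spot_point(cam,n)[:1]
    print(cam,n,[np.round(a['pixel'],1) for a in r],[at(cam,a['pixel'],5) for a in r2])
# tray corners from top
tp=[at('top',p,12) for p in [(439.5,190.5),(481.5,190.5),(484,295.5),(442,295.5)]];print('tray',tp,np.mean(tp,0))
print('pan', at('top',(215,223.5),60))
E
python3 - <<'E'
import cv2
t=cv2.imread('pics/t0.png')
a=cv2.resize(t[180:310,430:495],None,fx=4,fy=4,interpolation=cv2.INTER_CUBIC)
b=cv2.resize(t[180:310,180:255],None,fx=4,fy=4,interpolation=cv2.INTER_CUBIC)
cv2.imwrite('pics/tb.png',cv2.hconcat([a,b]))
E
```

```text
caddy top [[ 659.1   30.1   14. ]
 [ 628.7 -113.3   14. ]
 [ 483.8  -82.8   14. ]
 [ 514.8   61.3   14. ]] [571.6   -26.175  14.   ] -0.210195815808624 -0.21040436630714582 147.85426101401353
scene [[ 663.4   25.5   12. ]
 [ 632.8 -115.2   12. ]
 [ 488.3  -82.7   12. ]
 [ 518.1   61.6   12. ]] [575.65 -27.7   12.  ]
vial [609.6  -1.6]
tall [596.2 -64.2]
small [547.   11.8]
drop [533.6 -50.8]
tall top [593.7 -65.6 143. ]
small top [543.5   9.7 107. ]
drop top [532.8 -51.5  97. ]
vial top [610.   -1.7  51. ]
tall scene [601.6 -64.9 141. ]
small scene [549.1  10.1 103. ]
drop scene [529.3 -55.4  96. ]
vial scene net [610.8  -7.1   5. ]
top amber_tall [array([366.2, 196.1])] [array([590.5, -68.5,   5. ])]
top amber_small [array([331.7, 214.8])] [array([539.7,  18.9,   5. ])]
top dropper_bottle [array([357.6, 220.7]), array([331.3, 214. ])] [array([536.2, -55.9,   5. ])]
top vial [array([339.1, 188.9])] [array([610.9,  -2.3,   5. ])]
scene amber_tall [array([362.8, 201.8])] [array([608.6, -69.4,   5. ])]
scene amber_small [array([321.5, 212.2])] [array([551. ,  14.1,   5. ])]
scene dropper_bottle [array([342. , 224.1])] [array([529.5, -59.2,   5. ])]
scene vial [array([340.2, 203.3])] [array([610.8,  -7.1,   5. ])]
tray [array([ 615.2, -262.8,   12. ]), array([ 616.9, -371.5,   12. ]), array([ 349.1, -368.8,   12. ]), array([ 347.4, -263.9,   12. ])] [ 482.15 -316.75   12.  ]
pan [513.5 302.9  60. ]
```

View pics/tb.png

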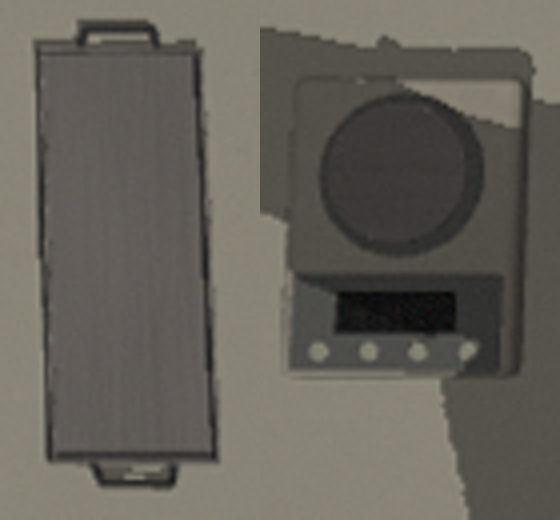

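Tray centre is about (482,-315) and the pan about (516,307). I'm taking out tall first (closing along caddy y), then dropper (along caddy x), then small (tilted 45°), and returning them in reverse order.

Request:
step_arm(
  steps=[
    {"dr":[0,0,0.0156],"dp":[0.02,-0.039,0],"grip":-1},
    {"dr":[0,0,0.0156],"dp":[0.02,-0.039,0],"grip":-1},
    {"dr":[0,0,0.0156],"dp":[0.02,-0.039,0],"grip":-1},
    {"dr":[0,0,0.0156],"dp":[0.02,-0.039,0],"grip":-1},
    {"dr":[0,0,0.0156],"dp":[0.02,-0.039,0],"grip":-1},
    {"dr":[0,0,0.0156],"dp":[0.02,-0.039,0],"grip":-1},
    {"dr":[0,0,0.0156],"dp":[0.02,-0.039,0],"grip":-1},
    {"dr":[0,0,0.0156],"dp":[0.02,-0.039,0],"grip":-1},
    {"dr":[0,0,0.0156],"dp":[0.02,-0.039,0],"grip":-1},
    {"dr":[0,0,0.0156],"dp":[0.02,-0.039,0],"grip":-1},
    {"dr":[0,0,0.0156],"dp":[0.02,-0.039,0],"grip":-1},
    {"dr":[0,0,0.0156],"dp":[0.02,-0.039,0],"grip":-1},
    {"dr":[0,0,0.0156],"dp":[0.02,-0.039,0],"grip":-1},
    {"dr":[0,0,0.0156],"dp":[0.02,-0.039,0],"grip":-1},
    {"dr":[0,0,0.0156],"dp":[0.02,-0.039,0],"grip":-1},
    {"dr":[0,0,0.0156],"dp":[0.02,-0.039,0],"grip":-1},
    {"dr":[0,0,0],"dp":[0,0,0],"grip":-1},
    {"dr":[0,0,0],"dp":[0,0,0],"grip":-1},
  ],
  newtons=40,
)

```text
time_s: 4.05
position: [597.5, -63.9, 231.1]
eef_rot: [0.106, 0.994, 0.0, -0.0]
force: [0.3, 0.8, 1.0]
gripper_width: 85.5
finger_force: 0.0
```

Run:
```python
from h import *
im=snap('scene','s1.png');im2=snap('top','t1.png')
p=proj('scene',(597.5,-64,231));print(p,proj('scene',(597.5,-64,143)),proj('scene',(597.5,-64,5)))
a=cv2.resize(cv2.imread('pics/s1.png')[60:260,280:440],None,fx=2.9,fy=2.9,interpolation=cv2.INTER_CUBIC);cv2.imwrite('pics/s1c.png',a)
```

```text
[362.00601116 139.78350651] [360.52698086 174.354725  ] [358.47000514 222.43498188]
```

View pics/s1c.png

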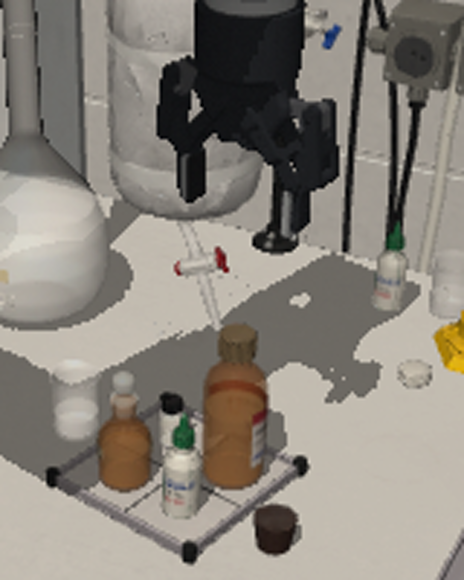

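Fingers hang centred over the tall bottle (cap at 362,174; finger midpoint column about 363), so I'm descending.

Request:
step_arm(
  steps=[
    {"dr":[0,0,0],"dp":[0,-0.001,-0.03],"grip":-1},
    {"dr":[0,0,0],"dp":[0,0,-0.03],"grip":-1},
    {"dr":[0,0,0],"dp":[0,0,-0.03],"grip":-1},
    {"dr":[0,0,0],"dp":[0,0,-0.03],"grip":-1},
    {"dr":[0,0,0],"dp":[0,0,-0.025],"grip":-1},
    {"dr":[0,0,0],"dp":[0,0,-0.01],"grip":-1},
    {"dr":[0,0,0],"dp":[0,0,-0.002],"grip":-1},
    {"dr":[0,0,0],"dp":[0,0,0],"grip":-1},
  ],
)

```text
time_s: 5.15
position: [598.8, -65.1, 75.5]
eef_rot: [0.105, 0.994, -0.0, 0.001]
force: [0.4, -0.1, -0.0]
gripper_width: 85.4
finger_force: 0.0
```

Request:
step_arm(
  steps=[
    {"dr":[0,0,0],"dp":[0,0,0],"grip":-0.2},
    {"dr":[0,0,0],"dp":[0,0,0],"grip":0.2},
    {"dr":[0,0,0],"dp":[0,0,0],"grip":1},
    {"dr":[0,0,0],"dp":[0,0,0],"grip":1},
    {"dr":[0,0,0],"dp":[0,0,0],"grip":1},
    {"dr":[0,0,0],"dp":[0,0,0],"grip":1},
    {"dr":[0,0,0],"dp":[0,0,0],"grip":1},
  ],
)

```text
time_s: 6.02
position: [598.8, -65.5, 75.6]
eef_rot: [0.105, 0.994, -0.0, 0.001]
force: [-1.2, -0.8, 6.1]
gripper_width: 51.2
finger_force: 42.0
```

Request:
step_arm(
  steps=[
    {"dr":[0,0,0],"dp":[0,0,0.01],"grip":1},
    {"dr":[0,0,0],"dp":[0,0,0.02],"grip":1},
    {"dr":[0,0,0],"dp":[0,0,0.025],"grip":1},
    {"dr":[0,0,0],"dp":[0,0,0.025],"grip":1},
    {"dr":[0,0,0],"dp":[-0.003,-0.0206,0],"grip":1},
    {"dr":[0,0,0],"dp":[-0.0055,-0.035,0],"grip":1},
    {"dr":[0,0,0],"dp":[-0.0055,-0.035,0],"grip":1},
    {"dr":[0,0,0],"dp":[-0.0055,-0.035,0],"grip":1},
    {"dr":[0,0,0],"dp":[-0.0055,-0.035,0],"grip":1},
    {"dr":[0,0,0],"dp":[-0.0055,-0.035,0],"grip":1},
    {"dr":[0,0,0],"dp":[-0.0055,-0.035,0],"grip":1},
    {"dr":[0,0,0],"dp":[-0.003,-0.02,0],"grip":1},
    {"dr":[0,0,0],"dp":[0,0,0],"grip":1},
    {"dr":[0,0,0],"dp":[0,0,0],"grip":1},
  ],
)

```text
time_s: 7.78
position: [558.7, -314.8, 153.8]
eef_rot: [0.105, 0.994, 0.001, -0.0]
force: [0.0, -0.4, -2.9]
gripper_width: 51.1
finger_force: 42.5
```

Request:
step_arm(
  steps=[
    {"dr":[0,0,0],"dp":[0,0,-0.02],"grip":1},
    {"dr":[0,0,0],"dp":[0,0,-0.025],"grip":1},
    {"dr":[0,0,0],"dp":[0,0,-0.02],"grip":1},
    {"dr":[0,0,0],"dp":[0,0,-0.01],"grip":1},
    {"dr":[0,0,0],"dp":[0,0,-0.004],"grip":1},
    {"dr":[0,0,0],"dp":[0,0,0],"grip":1},
    {"dr":[0,0,0],"dp":[0,0,0],"grip":1},
  ],
)

```text
time_s: 8.65
position: [559.7, -316.4, 76.5]
eef_rot: [0.105, 0.994, -0.001, 0.001]
force: [-0.3, -0.6, -2.6]
gripper_width: 50.9
finger_force: 42.5
```

Request:
step_arm(
  steps=[
    {"dr":[0,0,0],"dp":[0,0,-0.0015],"grip":1},
    {"dr":[0,0,0],"dp":[0,0,-0.0015],"grip":1},
    {"dr":[0,0,0],"dp":[0,0,0],"grip":1},
  ],
)

```text
time_s: 9.02
position: [559.7, -316.3, 73.7]
eef_rot: [0.105, 0.994, -0.0, 0.001]
force: [-1.1, 0.7, 3.5]
gripper_width: 51.2
finger_force: 43.1
```

Request:
step_arm(
  steps=[
    {"dr":[0,0,0],"dp":[0,0,0],"grip":0.1},
    {"dr":[0,0,0],"dp":[0,0,0],"grip":-0.3},
    {"dr":[0,0,0],"dp":[0,0,0],"grip":-1},
    {"dr":[0,0,0],"dp":[0,0,0],"grip":-1},
    {"dr":[0,0,0],"dp":[0,0,0.02],"grip":-1},
    {"dr":[0,0,0],"dp":[0,0,0.038],"grip":-1},
    {"dr":[0,0,0],"dp":[0,0,0.038],"grip":-1},
    {"dr":[0,0,-0.1745],"dp":[-0.003,0.0293,0],"grip":-1},
    {"dr":[0,0,-0.1745],"dp":[-0.003,0.0293,0],"grip":-1},
    {"dr":[0,0,-0.1745],"dp":[-0.003,0.0293,0],"grip":-1},
    {"dr":[0,0,-0.1745],"dp":[-0.003,0.0293,0],"grip":-1},
    {"dr":[0,0,-0.1745],"dp":[-0.003,0.0293,0],"grip":-1},
    {"dr":[0,0,-0.1745],"dp":[-0.003,0.0293,0],"grip":-1},
    {"dr":[0,0,-0.1745],"dp":[-0.003,0.0293,0],"grip":-1},
    {"dr":[0,0,-0.1745],"dp":[-0.003,0.0293,0],"grip":-1},
    {"dr":[0,0,-0.1745],"dp":[-0.003,0.0293,0],"grip":-1},
    {"dr":[0,0,0],"dp":[0,0,0],"grip":-1},
    {"dr":[0,0,0],"dp":[0,0,0],"grip":-1},
  ],
)

```text
time_s: 11.28
position: [532.5, -52.6, 169.4]
eef_rot: [0.777, 0.63, 0.0, 0.001]
force: [-0.1, 0.2, -0.6]
gripper_width: 85.4
finger_force: 0.0
```

Run:
```python
from h import *
s=status.sense();p=s['position'];print(p,s['eef_rot'])
snap('scene','s2.png');print(proj('scene',p),proj('scene',[p[0],p[1],96]))
a=cv2.resize(cv2.imread('pics/s2.png')[110:310,270:470],None,fx=2.9,fy=2.9,interpolation=cv2.INTER_CUBIC);cv2.imwrite('pics/s2c.png',a)
```

```text
[532.53252076 -52.60452456 169.40662887] [7.76955447e-01 6.29554716e-01 3.77086266e-04 9.75187996e-04]
[343.16922129 176.27429094] [342.67219677 204.05536854]
```

View pics/s2c.png

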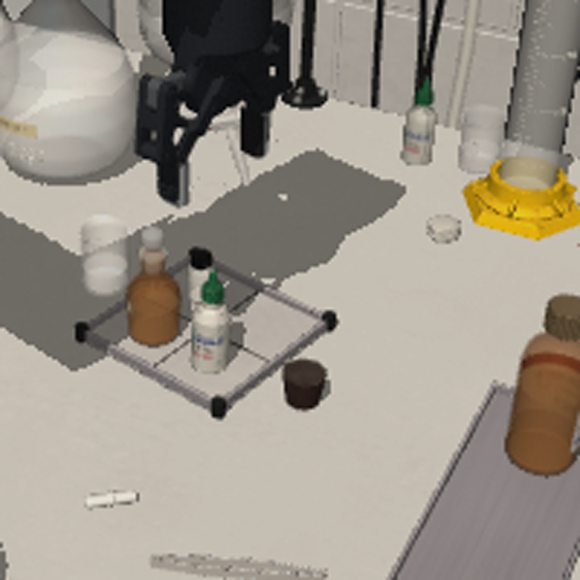

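Tall stands upright at the far end of the tray. The dropper tip (343,204) lies right under the gripper.

Request:
step_arm(
  steps=[
    {"dr":[0,0,0],"dp":[0,0,-0.03],"grip":-1},
    {"dr":[0,0,0],"dp":[0,0,-0.03],"grip":-1},
    {"dr":[0,0,0],"dp":[0,0,-0.03],"grip":-1},
    {"dr":[0,0,0],"dp":[0,0,-0.025],"grip":-0.8},
    {"dr":[0,0,0],"dp":[0,0,-0.015],"grip":-0.8},
    {"dr":[0,0,0],"dp":[0,0,-0.006],"grip":-0.8},
    {"dr":[0,0,0],"dp":[0,0,0],"grip":-0.3},
    {"dr":[0,0,0],"dp":[0,0,0],"grip":0.1},
    {"dr":[0,0,0],"dp":[0,0,0],"grip":1},
    {"dr":[0,0,0],"dp":[0,0,0],"grip":1},
    {"dr":[0,0,0],"dp":[0,0,0],"grip":1},
    {"dr":[0,0,0],"dp":[0,0,0],"grip":1},
    {"dr":[0,0,0],"dp":[0,0,0],"grip":1},
  ],
  newtons=35,
)

```text
time_s: 12.95
position: [532.9, -52.2, 33.5]
eef_rot: [0.778, 0.629, 0.001, 0.001]
force: [-0.5, -0.4, 6.2]
gripper_width: 29.2
finger_force: 34.8
```

Request:
step_arm(
  steps=[
    {"dr":[0,0,0],"dp":[0,0,0.01],"grip":1},
    {"dr":[0,0,0],"dp":[0,0,0.025],"grip":1},
    {"dr":[0,0,0],"dp":[0,0,0.03],"grip":1},
    {"dr":[0,0,0],"dp":[-0.0066,-0.033,0.005],"grip":1},
    {"dr":[0,0,0],"dp":[-0.0066,-0.033,0],"grip":1},
    {"dr":[0,0,0],"dp":[-0.0066,-0.033,0],"grip":1},
    {"dr":[0,0,0],"dp":[-0.0066,-0.033,0],"grip":1},
    {"dr":[0,0,0],"dp":[-0.0066,-0.033,0],"grip":1},
    {"dr":[0,0,0],"dp":[-0.0066,-0.033,0],"grip":1},
    {"dr":[0,0,0],"dp":[-0.0066,-0.033,0],"grip":1},
    {"dr":[0,0,0],"dp":[-0.0066,-0.033,0],"grip":1},
    {"dr":[0,0,0],"dp":[0,0,0],"grip":1},
    {"dr":[0,0,0],"dp":[0,0,-0.025],"grip":1},
    {"dr":[0,0,0],"dp":[0,0,-0.025],"grip":1},
    {"dr":[0,0,0],"dp":[0,0,-0.014],"grip":1},
    {"dr":[0,0,0],"dp":[0,0,-0.004],"grip":1},
    {"dr":[0,0,0],"dp":[0,0,0],"grip":1},
    {"dr":[0,0,0],"dp":[0,0,0],"grip":1},
  ],
)

```text
time_s: 15.2
position: [479.8, -316.5, 35.3]
eef_rot: [0.778, 0.629, 0.0, 0.001]
force: [-0.2, 0.3, -0.4]
gripper_width: 29.4
finger_force: 34.8
```

Request:
step_arm(
  steps=[
    {"dr":[0,0,0],"dp":[0,0,-0.002],"grip":1},
    {"dr":[0,0,0],"dp":[0,0,-0.0018],"grip":1},
    {"dr":[0,0,0],"dp":[0,0,0],"grip":1},
    {"dr":[0,0,0],"dp":[0,0,0],"grip":0.2},
    {"dr":[0,0,0],"dp":[0,0,0],"grip":-0.2},
    {"dr":[0,0,0],"dp":[0,0,0],"grip":-0.2},
    {"dr":[0,0,0],"dp":[0,0,0.02],"grip":-0.2},
    {"dr":[0,0,0],"dp":[0,0,0.036],"grip":-0.2},
    {"dr":[0,0,0],"dp":[0,0,0.036],"grip":-0.2},
    {"dr":[0,0,0],"dp":[0,0,0.036],"grip":-0.2},
    {"dr":[0,0,0.178],"dp":[-0.001,0.0327,0],"grip":-1},
    {"dr":[0,0,0.178],"dp":[-0.001,0.0327,0],"grip":-1},
    {"dr":[0,0,0.178],"dp":[-0.001,0.0327,0],"grip":-1},
    {"dr":[0,0,0.178],"dp":[-0.001,0.0327,0],"grip":-1},
    {"dr":[0,0,0.178],"dp":[-0.001,0.0327,0],"grip":-1},
    {"dr":[0,0,0.178],"dp":[-0.001,0.0327,0],"grip":-1},
    {"dr":[0,0,0.178],"dp":[-0.001,0.0327,0],"grip":-1},
    {"dr":[0,0,0.178],"dp":[-0.001,0.0327,0],"grip":-1},
    {"dr":[0,0,0.178],"dp":[-0.001,0.0327,0],"grip":-1},
    {"dr":[0,0,0.178],"dp":[-0.001,0.0327,0],"grip":-1},
  ],
)

```text
time_s: 17.7
position: [469.7, 12.0, 160.2]
eef_rot: [-0.002, 1.0, -0.0, 0.001]
force: [0.2, -0.4, 0.0]
gripper_width: 85.7
finger_force: 0.0
```

Request:
step_arm(
  steps=[
    {"dr":[0,0,0],"dp":[0,0,0],"grip":-1},
    {"dr":[0,-0.131,0],"dp":[0,0,0],"grip":-1},
    {"dr":[0,-0.131,0],"dp":[0,0,0],"grip":-1},
    {"dr":[0,-0.131,0],"dp":[0,0,0],"grip":-1},
    {"dr":[0,-0.131,0],"dp":[0,0,0],"grip":-1},
    {"dr":[0,-0.131,0],"dp":[0,0,0],"grip":-1},
    {"dr":[0,-0.131,0],"dp":[0,0,0],"grip":-1},
    {"dr":[0,0,0],"dp":[0,0,0],"grip":-1},
    {"dr":[0,0,0],"dp":[0,0,0],"grip":-1},
  ],
)

```text
time_s: 18.82
position: [473.6, 10.9, 159.8]
eef_rot: [0.001, 0.925, 0.0, 0.38]
force: [-1.4, 0.3, 0.1]
gripper_width: 85.2
finger_force: 0.0
```

Run:
```python
from h import *
from scipy.spatial.transform import Rotation as R
s=status.sense();p=s['position'];m=R.from_quat(s['eef_rot']).as_matrix();print(p,m.round(3),s['joint_pos'].round(2))
snap('top','t3.png');
snap('scene','s3.png')
print(proj('scene',p))
a=cv2.resize(cv2.imread('pics/s3.png')[130:330,250:470],None,fx=2.9,fy=2.9,interpolation=cv2.INTER_CUBIC);cv2.imwrite('pics/s3c.png',a)
```

```text
[473.60374856  10.87654826 159.83263528] [[-0.711  0.002  0.704]
 [ 0.002  1.    -0.   ]
 [-0.704  0.001 -0.711]] [-0.23 -0.48  2.55  0.5   0.34 -2.21]
[304.12487026 185.27225195]
```

View pics/s3c.png

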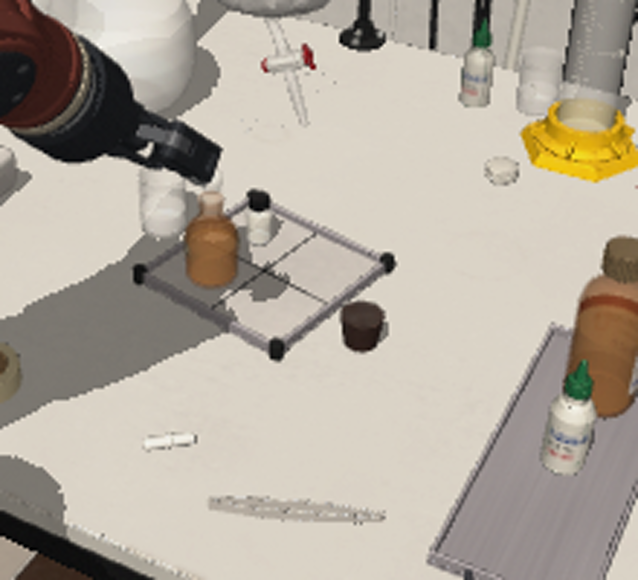

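Dropper and tall stand in the tray. The arm is near its inner fold limit, so I'll go forward first and then straight down over the small bottle, with its neck passing between the fingers.

Request:
step_arm(
  steps=[
    {"dr":[0,0,0],"dp":[0.015,0,0],"grip":-1},
    {"dr":[0,0,0],"dp":[0.03,0,0],"grip":-1},
    {"dr":[0,0,0],"dp":[0.03,0,0],"grip":-1},
    {"dr":[0,0,0],"dp":[0.012,0,0],"grip":-1},
    {"dr":[0,0,0],"dp":[0,0,0],"grip":-1},
    {"dr":[0,0,0],"dp":[0,0,0],"grip":-1},
  ],
)

```text
time_s: 19.68
position: [559.7, 11.4, 159.0]
eef_rot: [0.001, 0.925, 0.001, 0.38]
force: [-0.5, 0.6, 0.1]
gripper_width: 85.5
finger_force: 0.0
```

Run:
```python
from h import *
from scipy.spatial.transform import Rotation as R
s=status.sense();p=s['position'];m=R.from_quat(s['eef_rot']).as_matrix();print(p,m.round(3),s['joint_pos'].round(2))
```

```text
[559.67722836  11.44553815 159.03509236] [[-0.711  0.001  0.704]
 [ 0.002  1.     0.   ]
 [-0.704  0.001 -0.711]] [-0.17 -0.19  2.36  0.55  0.23 -2.23]
```

Forward tilt runs joint 5 towards its limit. I'm switching to a sideways 45° tilt with the gripper body over the emptied dropper place.

Request:
step_arm(
  steps=[
    {"dr":[0,0.131,0],"dp":[0,0,0.01],"grip":-1},
    {"dr":[0,0.131,0],"dp":[0,0,0.01],"grip":-1},
    {"dr":[0,0.131,0],"dp":[0,0,0],"grip":-1},
    {"dr":[0,0.131,0],"dp":[0,0,0],"grip":-1},
    {"dr":[0,0.131,0],"dp":[0,0,0],"grip":-1},
    {"dr":[0,0.131,0],"dp":[0,0,0],"grip":-1},
    {"dr":[0,0,-0.1714],"dp":[-0.002,0.0018,0],"grip":-1},
    {"dr":[0,0,-0.1714],"dp":[-0.002,0.0018,0],"grip":-1},
    {"dr":[0,0,-0.1714],"dp":[-0.002,0.0018,0],"grip":-1},
    {"dr":[0,0,-0.1714],"dp":[-0.002,0.0018,0],"grip":-1},
    {"dr":[0,0,-0.1714],"dp":[-0.002,0.0018,0],"grip":-1},
    {"dr":[0,0,-0.1714],"dp":[-0.002,0.0018,0],"grip":-1},
    {"dr":[0,0,-0.1714],"dp":[-0.002,0.0018,0],"grip":-1},
    {"dr":[0,0,-0.1714],"dp":[-0.002,0.0018,0],"grip":-1},
    {"dr":[0,0,0],"dp":[0,0,0],"grip":-0.5},
  ],
)

```text
time_s: 21.55
position: [544.5, 27.6, 178.4]
eef_rot: [0.632, 0.775, -0.003, 0.008]
force: [-0.2, -0.3, -0.1]
gripper_width: 69.7
finger_force: 0.0
```

Request:
step_arm(
  steps=[
    {"dr":[0.1284,0.026,0],"dp":[0,0,0],"grip":-0.5},
    {"dr":[0.1284,0.026,0],"dp":[0,0,0],"grip":-0.5},
    {"dr":[0.1284,0.026,0],"dp":[0,0,0],"grip":-0.5},
    {"dr":[0.1284,0.026,0],"dp":[0,0,0],"grip":-0.5},
    {"dr":[0.1284,0.026,0],"dp":[0,0,0],"grip":-0.5},
    {"dr":[0.1284,0.026,0],"dp":[0,0,0],"grip":-0.5},
    {"dr":[0,0,0],"dp":[0,0,0],"grip":-0.5},
    {"dr":[0,0,0],"dp":[0,0,0],"grip":-0.5},
  ],
)

```text
time_s: 22.55
position: [545.5, 27.8, 178.7]
eef_rot: [0.588, 0.717, 0.24, -0.288]
force: [0.4, -0.4, -0.1]
gripper_width: 63.9
finger_force: 0.0
```

```bash
cat >> h.py <<'E'
from scipy.spatial.transform import Rotation as R
def st():
    s=status.sense();p=s['position'];m=R.from_quat(s['eef_rot']).as_matrix()
    print('t',s['time_s'],'p',p.round(1),'j',s['joint_pos'].round(2),'w',round(s['gripper_width'],1));print(m.round(3));return p,m
E
python3 - <<'E'
from h import *
p,m=st()
snap('scene','s4.png')
print(proj('scene',p))
a=cv2.resize(cv2.imread('pics/s4.png')[100:280,250:410],None,fx=3.3,fy=3.3,interpolation=cv2.INTER_CUBIC);cv2.imwrite('pics/s4c.png',a)
E
```

```text
t 22.55 p [545.5  27.8 178.7] j [-0.41  0.34  1.74  0.61  1.56 -0.78] w 63.9
[[-0.144  0.981 -0.131]
 [ 0.704  0.194  0.683]
 [ 0.695  0.006 -0.719]]
[314.13574318 161.11584584]
```

View pics/s4c.png

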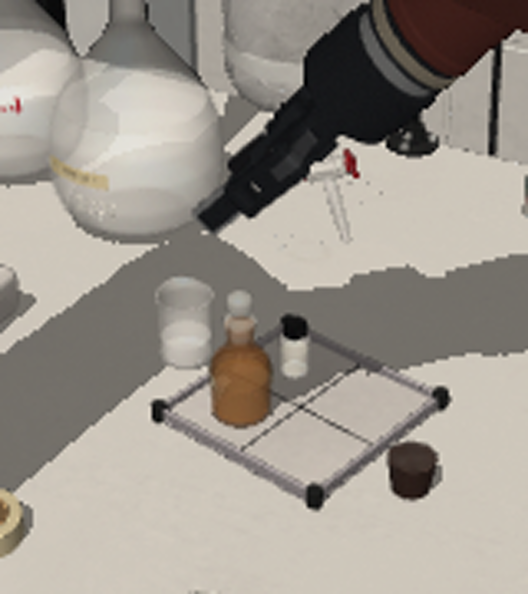

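Request:
step_arm(
  steps=[
    {"dr":[0,0,0],"dp":[-0.002,-0.0015,-0.027],"grip":-0.5},
    {"dr":[0,0,0],"dp":[0,0,-0.027],"grip":-0.5},
    {"dr":[0,0,0],"dp":[0,0,-0.027],"grip":-0.5},
    {"dr":[0,0,0],"dp":[0,0,-0.027],"grip":-0.5},
    {"dr":[0,0,0],"dp":[0,0,-0.02],"grip":-0.5},
    {"dr":[0,0,0],"dp":[0,0,-0.012],"grip":-0.5},
    {"dr":[0,0,0],"dp":[0,0,-0.005],"grip":-0.5},
    {"dr":[0,0,0],"dp":[0,0,0],"grip":-0.5},
    {"dr":[0,0,0],"dp":[0,0,0],"grip":-0.5},
  ],
)

```text
time_s: 23.72
position: [544.2, 25.8, 34.2]
eef_rot: [0.588, 0.717, 0.241, -0.288]
force: [0.7, 0.8, 0.7]
gripper_width: 63.9
finger_force: 0.0
```

Request:
step_arm(
  steps=[
    {"dr":[0,0,0],"dp":[0,0,-0.002],"grip":-0.4},
    {"dr":[0,0,0],"dp":[0,0,0],"grip":-0.2},
    {"dr":[0,0,0],"dp":[0,0,0],"grip":-0.1},
    {"dr":[0,0,0],"dp":[0,0,0],"grip":0.1},
    {"dr":[0,0,0],"dp":[0,0,0],"grip":1},
    {"dr":[0,0,0],"dp":[0,0,0],"grip":1},
    {"dr":[0,0,0],"dp":[0,0,0],"grip":1},
    {"dr":[0,0,0],"dp":[0,0,0],"grip":1},
  ],
  newtons=40,
)

```text
time_s: 24.72
position: [543.8, 26.1, 31.8]
eef_rot: [0.588, 0.716, 0.24, -0.289]
force: [0.0, -0.8, 3.9]
gripper_width: 42.9
finger_force: 40.6
```

Run:
```python
from h import *
p,m=st()
```

```text
t 24.725 p [543.8  26.1  31.8] j [-0.42  0.57  1.76  0.62  1.37 -0.92] w 42.9
[[-0.142  0.981 -0.131]
 [ 0.703  0.193  0.684]
 [ 0.696  0.005 -0.718]]
```

Request:
step_arm(
  steps=[
    {"dr":[0,0,0],"dp":[0,0,0.01],"grip":1},
    {"dr":[0,0,0],"dp":[0,0,0.025],"grip":1},
    {"dr":[0,0,0],"dp":[0,0,0.035],"grip":1},
    {"dr":[0,0,0],"dp":[0,0,0.03],"grip":1},
    {"dr":[0,0,0],"dp":[-0.0146,-0.0327,0],"grip":1},
    {"dr":[0,0,0],"dp":[-0.0146,-0.0327,0],"grip":1},
    {"dr":[0,0,0],"dp":[-0.0146,-0.0327,0],"grip":1},
    {"dr":[0,0,0],"dp":[-0.0146,-0.0327,0],"grip":1},
    {"dr":[0,0,0],"dp":[-0.0146,-0.0327,0],"grip":1},
    {"dr":[0,0,0],"dp":[-0.0146,-0.0327,0],"grip":1},
    {"dr":[0,0,0],"dp":[-0.0146,-0.0327,0],"grip":1},
    {"dr":[0,0,0],"dp":[-0.0146,-0.0327,0],"grip":1},
    {"dr":[0,0,0],"dp":[-0.0146,-0.0327,0],"grip":1},
    {"dr":[0,0,0],"dp":[-0.0146,-0.0327,0],"grip":1},
    {"dr":[0,0,0],"dp":[0,0,0],"grip":1},
    {"dr":[0,0,0],"dp":[0,0,0],"grip":1},
  ],
)

```text
time_s: 26.72
position: [397.5, -300.2, 131.1]
eef_rot: [0.588, 0.716, 0.241, -0.289]
force: [0.1, -0.1, -0.5]
gripper_width: 43.0
finger_force: 40.8
```

Run:
```python
from h import *
p,m=st()
snap('scene','s5.png')
a=cv2.resize(cv2.imread('pics/s5.png')[120:330,280:520],None,fx=2.8,fy=2.8,interpolation=cv2.INTER_CUBIC);cv2.imwrite('pics/s5c.png',a)
```

```text
t 26.725 p [ 397.5 -300.2  131.1] j [-0.96  0.51  1.61  0.29  1.75 -1.22] w 43.0
[[-0.142  0.981 -0.131]
 [ 0.703  0.193  0.684]
 [ 0.697  0.005 -0.717]]
```

View pics/s5c.png

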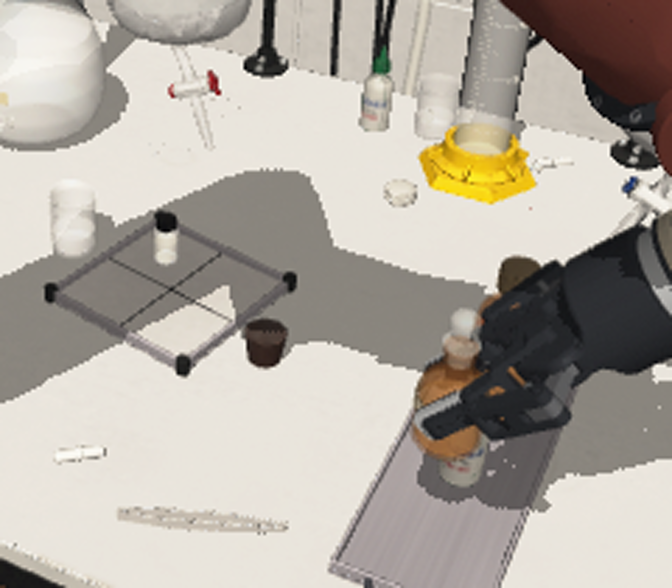

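The small bottle is held upright above the near end of the tray (px ~440,260), and the vial is untouched. Lowering.

Request:
step_arm(
  steps=[
    {"dr":[0,0,0],"dp":[0,0,-0.025],"grip":1},
    {"dr":[0,0,0],"dp":[0,0,-0.03],"grip":1},
    {"dr":[0,0,0],"dp":[0,0,-0.025],"grip":1},
    {"dr":[0,0,0],"dp":[0,0,-0.013],"grip":1},
    {"dr":[0,0,0],"dp":[0,0,-0.005],"grip":1},
    {"dr":[0,0,0],"dp":[0,0,0],"grip":1},
    {"dr":[0,0,0],"dp":[0,0,-0.001],"grip":1},
    {"dr":[0,0,0],"dp":[0,0,0],"grip":1},
  ],
)

```text
time_s: 27.78
position: [397.9, -301.4, 33.1]
eef_rot: [0.588, 0.717, 0.24, -0.288]
force: [-0.2, -0.3, -0.7]
gripper_width: 42.8
finger_force: 40.8
```

Request:
step_arm(
  steps=[
    {"dr":[0,0,0],"dp":[0,0,-0.002],"grip":1},
    {"dr":[0,0,0],"dp":[0,0,-0.001],"grip":1},
    {"dr":[0,0,0],"dp":[0,0,0],"grip":1},
    {"dr":[0,0,0],"dp":[0,0,0],"grip":0.1},
    {"dr":[0,0,0],"dp":[0,0,0],"grip":-0.2},
    {"dr":[0,0,0],"dp":[0,0,0],"grip":-0.5},
    {"dr":[0,0,0],"dp":[0,0,0],"grip":-0.5},
    {"dr":[0,0,0],"dp":[0,0,0],"grip":-0.5},
  ],
)

```text
time_s: 28.78
position: [397.6, -300.8, 29.4]
eef_rot: [0.588, 0.716, 0.24, -0.289]
force: [0.5, -0.2, -0.4]
gripper_width: 64.1
finger_force: 0.0
```

Request:
step_arm(
  steps=[
    {"dr":[0,0,0],"dp":[0,0,0.015],"grip":-0.5},
    {"dr":[0,0,0],"dp":[0,0,0.03],"grip":-0.5},
    {"dr":[0,0,0],"dp":[0,0,0.05],"grip":-0.5},
    {"dr":[0,0,0],"dp":[0,0,0.05],"grip":-0.5},
    {"dr":[-0.1284,-0.026,0],"dp":[0,0,0],"grip":-0.5},
    {"dr":[-0.1284,-0.026,0],"dp":[0,0,0],"grip":-0.5},
    {"dr":[-0.1284,-0.026,0],"dp":[0,0,0],"grip":-0.5},
    {"dr":[-0.1284,-0.026,0],"dp":[0,0,0],"grip":-0.5},
    {"dr":[-0.1284,-0.026,0],"dp":[0,0,0],"grip":-0.5},
    {"dr":[-0.1284,-0.026,0],"dp":[0,0,0],"grip":-0.5},
    {"dr":[0,0,0],"dp":[0.0266,0.0372,0],"grip":-0.5},
    {"dr":[0,0,0],"dp":[0.0266,0.0372,0],"grip":-0.5},
    {"dr":[0,0,0],"dp":[0.0266,0.0372,0],"grip":-0.5},
    {"dr":[0,0,0],"dp":[0.0266,0.0372,0],"grip":-0.5},
    {"dr":[0,0,0],"dp":[0.0266,0.0372,0],"grip":-0.5},
    {"dr":[0,0,0],"dp":[0.0266,0.0372,0],"grip":-0.5},
    {"dr":[0,0,0],"dp":[0.0266,0.0372,0],"grip":-0.5},
    {"dr":[0,0,0],"dp":[0.0266,0.0372,0],"grip":-0.5},
    {"dr":[0,0,0],"dp":[0,0,0],"grip":-0.5},
    {"dr":[0,0,0],"dp":[0,0,0],"grip":-0.5},
  ],
)

```text
time_s: 31.28
position: [609.9, -3.3, 174.9]
eef_rot: [0.633, 0.774, -0.003, 0.008]
force: [-0.3, -0.2, 1.1]
gripper_width: 64.0
finger_force: 0.0
```

Run:
```python
from h import *
p,m=st()
snap('scene','s6.png');snap('top','t6.png')
print(proj('scene',p),proj('scene',[p[0],p[1],51]))
for c in('top','scene'):
  for n in ['amber_tall','amber_small','dropper_bottle','vial','balance']:
    print(c,n,[(a['pixel'],round(a['score'],2),at(c,a['pixel'],60 if n=='balance' else 3).tolist()) for a in spot_point(c,n)[:1]])
a=cv2.resize(cv2.imread('pics/s6.png')[100:340,280:520],None,fx=2.4,fy=2.4,interpolation=cv2.INTER_CUBIC);cv2.imwrite('pics/s6c.png',a)
```

```text
t 31.275 p [609.9  -3.3 174.9] j [-0.11  0.23  1.71 -0.01  1.19 -0.31] w 64.0
[[-0.198  0.98   0.01 ]
 [ 0.98   0.199 -0.014]
 [-0.016  0.006 -1.   ]]
[339.77994723 153.61659515] [339.22327334 197.81055834]
top amber_tall [([459.7, 217.7], 0.61, [546.1, -315.5, 3.0])]
top amber_small [([459.7, 276.1], 0.89, [396.4, -311.6, 3.0])]
top dropper_bottle [([460.5, 244.4], 0.66, [477.0, -315.8, 3.0])]
top vial []
top balance [([220.0, 223.9], 0.94, [512.7, 290.4, 60.0])]
scene amber_tall [([456.6, 266.5], 0.96, [559.8, -319.9, 3.0])]
scene amber_small [([433.6, 316.7], 0.86, [398.6, -322.1, 3.0])]
scene dropper_bottle [([442.6, 288.7], 0.72, [479.8, -314.1, 3.0])]
scene vial [([339.4, 212.7], 0.72, [613.4, -2.6, 3.0])]
scene balance [([218.2, 200.4], 0.76, [446.9, 242.9, 60.0])]
```

View pics/s6c.png

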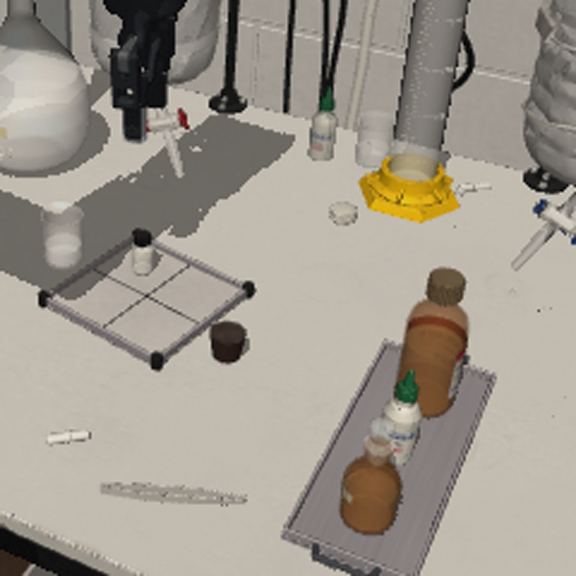

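All three bottles stand upright in the tray. The vial cap (339,197) lies right under the TCP, so I'm grasping it.

Request:
step_arm(
  steps=[
    {"dr":[0.014,0.01,0],"dp":[0,0,-0.03],"grip":-0.5},
    {"dr":[0,0,0],"dp":[0,0,-0.035],"grip":-0.5},
    {"dr":[0,0,0],"dp":[0,0,-0.035],"grip":-0.5},
    {"dr":[0,0,0],"dp":[0,0,-0.03],"grip":-0.5},
    {"dr":[0,0,0],"dp":[0,0,-0.018],"grip":-0.4},
    {"dr":[0,0,0],"dp":[0,0,-0.005],"grip":-0.2},
    {"dr":[0,0,0],"dp":[0,0,0],"grip":0},
    {"dr":[0,0,0],"dp":[0,0,0],"grip":0.2},
    {"dr":[0,0,0],"dp":[0,0,0],"grip":0.4},
    {"dr":[0,0,0],"dp":[0,0,0],"grip":1},
    {"dr":[0,0,0],"dp":[0,0,0],"grip":1},
    {"dr":[0,0,0],"dp":[0,0,0],"grip":1},
    {"dr":[0,0,0],"dp":[0,0,0],"grip":1},
  ],
  newtons=25,
)

```text
time_s: 33.5
position: [611.4, -3.4, 22.8]
eef_rot: [0.633, 0.774, 0.001, 0.001]
force: [-1.0, 0.5, 6.1]
gripper_width: 21.3
finger_force: 24.9
```

Run:
```python
from h import *
st()
# pan: fit ellipse edges by rendering predicted circle vs image, both cameras
for cam,fn in(('top','t0.png'),('scene','s0.png')):
    g=cv2.GaussianBlur(cv2.cvtColor(cv2.imread('pics/'+fn),cv2.COLOR_BGR2GRAY),(0,0),0.7).astype(np.float32)
    gx,gy=cv2.Sobel(g,5,1,0),cv2.Sobel(g,5,0,1);mag=np.hypot(gx,gy)
    th=np.linspace(0,2*np.pi,180,endpoint=False);best=[]
    for x in np.arange(495,536,1.):
        for y in np.arange(285,330,1.):
            q=np.array([proj(cam,(x+44*np.cos(t),y+44*np.sin(t),60)) for t in th[::5]])
            v=cv2.remap(mag,q[:,0].astype(np.float32),q[:,1].astype(np.float32),1)
            best.append((np.minimum(v,60).mean(),x,y))
    best.sort(reverse=True);print(cam,best[:4])
s=cv2.imread('pics/s0.png');t=cv2.imread('pics/t0.png')
c=[]
for im,cam,o in((s,'scene',(160,150)),(t,'top',(170,180))):
    k=cv2.resize(im[o[1]:o[1]+90,o[0]:o[0]+100],None,fx=4,fy=4,interpolation=cv2.INTER_CUBIC)
    q=np.array([(np.array(proj(cam,(516+44*np.cos(a),307+44*np.sin(a),60)))-o+.375)*4 for a in np.linspace(0,6.28,60)]).astype(int)
    cv2.polylines(k,[q],True,(0,0,255),1);c.append(k)
cv2.imwrite('pics/pan.png',cv2.hconcat(c))
```

```text
t 33.5 p [611.4  -3.4  22.8] j [-0.12  0.44  1.76 -0.    0.94 -0.32] w 21.3
[[-0.198  0.98   0.002]
 [ 0.98   0.198 -0.   ]
 [-0.001  0.002 -1.   ]]Traceback (most recent call last):
  File "<stdin>", line 10, in <module>
  File "h.py", line 11, in proj
    c=calibration(cam);K=np.array(c['intrinsics']);T=np.linalg.inv(np.array(c['extrinsics']))
ValueError: time passes only in moves, steps and waits
```

Run:
```python
from h import *
cal={c:calibration(c) for c in('top','scene')}
def P(cam,p):
    c=cal[cam];T=np.linalg.inv(np.array(c['extrinsics']));q=np.array(c['intrinsics'])@(T[:3,:3]@np.asarray(p,float).T+T[:3,3:]);return (q[:2]/q[2]).T
th=np.linspace(0,2*np.pi,72,endpoint=False)
ci=lambda x,y:np.c_[x+44*np.cos(th),y+44*np.sin(th),0*th+60]
c=[]
for cam,fn,o in(('top','t0.png',(170,180)),('scene','s0.png',(160,150))):
    im=cv2.imread('pics/'+fn)
    g=cv2.GaussianBlur(cv2.cvtColor(im,cv2.COLOR_BGR2GRAY),(0,0),0.7).astype(np.float32)
    mag=np.hypot(cv2.Sobel(g,5,1,0),cv2.Sobel(g,5,0,1));best=[]
    for x in np.arange(495,536,1.):
        for y in np.arange(285,330,1.):
            q=P(cam,ci(x,y)).astype(np.float32)
            best.append((np.minimum(cv2.remap(mag,q[:,0],q[:,1],1),60).mean().round(1),x,y))
    best.sort(reverse=True);print(cam,best[:4])
    k=cv2.resize(im[o[1]:o[1]+90,o[0]:o[0]+100],None,fx=4,fy=4,interpolation=cv2.INTER_CUBIC)
    cv2.polylines(k,[((P(cam,ci(516,307))-o+.375)*4).astype(int)],True,(0,0,255),1);c.append(k)
cv2.imwrite('pics/pan.png',cv2.hconcat(c))
```

```text
top [(np.float32(38.2), np.float64(517.0), np.float64(309.0)), (np.float32(38.0), np.float64(518.0), np.float64(309.0)), (np.float32(37.7), np.float64(517.0), np.float64(310.0)), (np.float32(37.5), np.float64(519.0), np.float64(309.0))]
scene [(np.float32(54.3), np.float64(514.0), np.float64(302.0)), (np.float32(54.2), np.float64(514.0), np.float64(303.0)), (np.float32(54.2), np.float64(513.0), np.float64(303.0)), (np.float32(54.0), np.float64(515.0), np.float64(303.0))]
```

View pics/pan.png

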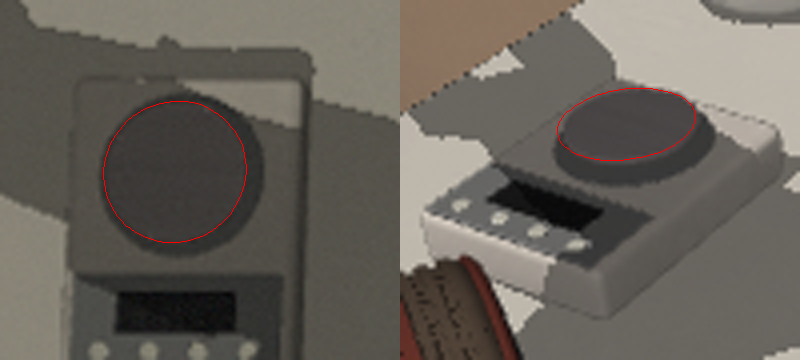

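The red circle at (516,307) fits the pan in both cameras. Carrying the vial there.

Request:
step_arm(
  steps=[
    {"dr":[0,0,0],"dp":[0,0,0.01],"grip":1},
    {"dr":[0,0,0],"dp":[0,0,0.03],"grip":1},
    {"dr":[0,0,0],"dp":[0,0,0.035],"grip":1},
    {"dr":[0,0,0],"dp":[0,0,0.025],"grip":1},
    {"dr":[0,0,0],"dp":[-0.0106,0.0344,0],"grip":1},
    {"dr":[0,0,0],"dp":[-0.0106,0.0344,0],"grip":1},
    {"dr":[0,0,0],"dp":[-0.0106,0.0344,0],"grip":1},
    {"dr":[0,0,0],"dp":[-0.0106,0.0344,0],"grip":1},
    {"dr":[0,0,0],"dp":[-0.0106,0.0344,0],"grip":1},
    {"dr":[0,0,0],"dp":[-0.0106,0.0344,0],"grip":1},
    {"dr":[0,0,0],"dp":[-0.0106,0.0344,0],"grip":1},
    {"dr":[0,0,0],"dp":[-0.0106,0.0344,0],"grip":1},
    {"dr":[0,0,0],"dp":[-0.0106,0.0344,0],"grip":1},
    {"dr":[0,0,0],"dp":[0,0,0],"grip":1},
    {"dr":[0,0,0],"dp":[0,0,-0.02],"grip":1},
    {"dr":[0,0,0],"dp":[0,0,-0.015],"grip":1},
    {"dr":[0,0,0],"dp":[0,0,-0.006],"grip":1},
    {"dr":[0,0,0],"dp":[0,0,0],"grip":1},
    {"dr":[0,0,0],"dp":[0,0,0],"grip":1},
  ],
)

```text
time_s: 35.88
position: [515.4, 306.1, 80.6]
eef_rot: [0.633, 0.774, 0.0, 0.0]
force: [-0.3, 0.2, -0.7]
gripper_width: 21.6
finger_force: 24.6
```

Request:
step_arm(
  steps=[
    {"dr":[0,0,0],"dp":[0,0,-0.0015],"grip":1},
    {"dr":[0,0,0],"dp":[0,0,-0.001],"grip":1},
    {"dr":[0,0,0],"dp":[0,0,0],"grip":1},
  ],
)

```text
time_s: 36.25
position: [514.9, 306.3, 77.9]
eef_rot: [0.633, 0.774, -0.0, 0.0]
force: [0.5, 0.3, -0.1]
gripper_width: 21.6
finger_force: 24.6
```

Request:
step_arm(
  steps=[
    {"dr":[0,0,0],"dp":[0,0,-0.0007],"grip":1},
    {"dr":[0,0,0],"dp":[0,0,0],"grip":1},
    {"dr":[0,0,0],"dp":[0,0,0],"grip":0.4},
    {"dr":[0,0,0],"dp":[0,0,0],"grip":0.2},
    {"dr":[0,0,0],"dp":[0,0,0],"grip":-0.1},
    {"dr":[0,0,0],"dp":[0,0,0],"grip":-0.3},
    {"dr":[0,0,0],"dp":[0,0,0],"grip":-0.3},
    {"dr":[0,0,0],"dp":[0,0,0.02],"grip":-0.3},
    {"dr":[0,0,0],"dp":[0,0,0.03],"grip":-0.3},
    {"dr":[0,0,0],"dp":[0,0,0.03],"grip":-0.3},
    {"dr":[0,0,0],"dp":[0,0,0.02],"grip":-0.3},
  ],
)

```text
time_s: 37.62
position: [516.2, 306.9, 180.7]
eef_rot: [0.633, 0.774, 0.002, 0.001]
force: [0.1, -0.2, 0.1]
gripper_width: 55.1
finger_force: 0.0
```

Run:
```python
from h import *
st()
snap('scene','s7.png')
c=cv2.imread('pics/s7.png');cv2.imwrite('pics/s7c.png',cv2.resize(c[110:250,150:290],None,fx=3,fy=3,interpolation=cv2.INTER_CUBIC))
for n in ['vial']: print([(a['pixel'],a['score'],at('scene',a['pixel'],60)) for a in spot_point('scene',n)[:2]])
```

```text
t 37.625 p [516.2 306.9 180.7] j [0.42 0.21 1.72 0.   1.21 0.22] w 55.1
[[-0.198  0.98   0.004]
 [ 0.98   0.198  0.002]
 [ 0.001  0.004 -1.   ]]
[([216.2, 180.7], 0.5, array([514.8, 306.6,  60. ]))]
```

View pics/s7c.png

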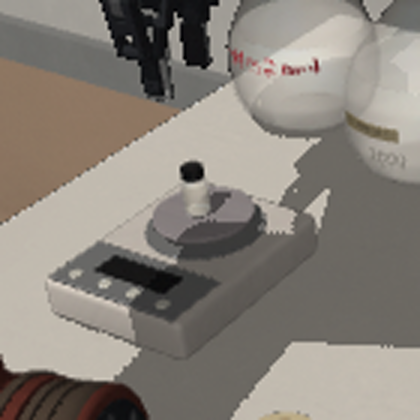

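The vial stands upright at the pan centre. Next I'm fetching the small bottle.

Request:
step_arm(
  steps=[
    {"dr":[0,0,0],"dp":[-0.0079,-0.0405,0],"grip":-0.5},
    {"dr":[0,0,0],"dp":[-0.0079,-0.0405,0],"grip":-0.5},
    {"dr":[0,0,0],"dp":[-0.0079,-0.0405,0],"grip":-0.5},
    {"dr":[0,0,0],"dp":[-0.0079,-0.0405,0],"grip":-0.5},
    {"dr":[0,0,0],"dp":[-0.0079,-0.0405,0],"grip":-0.5},
    {"dr":[0,0,0],"dp":[-0.0079,-0.0405,0],"grip":-0.5},
    {"dr":[0,0,0],"dp":[-0.0079,-0.0405,0],"grip":-0.5},
    {"dr":[0,0,0],"dp":[-0.0079,-0.0405,0],"grip":-0.5},
    {"dr":[0,0,0],"dp":[-0.0079,-0.0405,0],"grip":-0.5},
    {"dr":[0,0,0],"dp":[-0.0079,-0.0405,0],"grip":-0.5},
    {"dr":[0,0,0],"dp":[-0.0079,-0.0405,0],"grip":-0.5},
    {"dr":[0,0,0],"dp":[-0.0079,-0.0405,0],"grip":-0.5},
    {"dr":[0,0,0],"dp":[-0.0079,-0.0405,0],"grip":-0.5},
    {"dr":[0,0,0],"dp":[-0.0079,-0.0405,0],"grip":-0.5},
    {"dr":[0,0,0],"dp":[-0.0079,-0.0405,0],"grip":-0.5},
    {"dr":[0,0,0],"dp":[0,0,0],"grip":-0.5},
  ],
)

```text
time_s: 39.72
position: [395.5, -303.1, 176.4]
eef_rot: [0.635, 0.773, -0.0, -0.001]
force: [0.2, 0.9, 0.5]
gripper_width: 64.2
finger_force: 0.0
```

Request:
step_arm(
  steps=[
    {"dr":[0.1284,0.026,0],"dp":[0,0,0],"grip":-0.5},
    {"dr":[0.1284,0.026,0],"dp":[0,0,0],"grip":-0.5},
    {"dr":[0.1284,0.026,0],"dp":[0,0,0],"grip":-0.5},
    {"dr":[0.1284,0.026,0],"dp":[0,0,0],"grip":-0.5},
    {"dr":[0.1284,0.026,0],"dp":[0,0,0],"grip":-0.5},
    {"dr":[0.1284,0.026,0],"dp":[0,0,0],"grip":-0.5},
    {"dr":[0,0,0],"dp":[0,0,0],"grip":-0.5},
    {"dr":[0,0,0],"dp":[0,0,0],"grip":-0.5},
  ],
)

```text
time_s: 40.72
position: [396.6, -300.2, 177.1]
eef_rot: [0.585, 0.715, 0.242, -0.297]
force: [0.7, -0.1, -0.3]
gripper_width: 63.9
finger_force: 0.0
```

Run:
```python
from h import *
p,m=st()
m0=R.from_quat([.588,.716,.24,-.289]).as_matrix()
print('dr to ref',R.from_matrix(m0@m.T).as_rotvec().round(3))
```

```text
t 40.725 p [ 396.6 -300.2  177.1] j [-0.96  0.46  1.58  0.29  1.83 -1.2 ] w 63.9
[[-0.14   0.98  -0.141]
 [ 0.693  0.199  0.693]
 [ 0.707 -0.001 -0.707]]
dr to ref [-0.014 -0.008 -0.006]
```

Request:
step_arm(
  steps=[
    {"dr":[-0.014,-0.008,-0.006],"dp":[0.001,0,-0.027],"grip":-0.5},
    {"dr":[0,0,0],"dp":[0,0,-0.03],"grip":-0.5},
    {"dr":[0,0,0],"dp":[0,0,-0.03],"grip":-0.5},
    {"dr":[0,0,0],"dp":[0,0,-0.028],"grip":-0.5},
    {"dr":[0,0,0],"dp":[0,0,-0.02],"grip":-0.5},
    {"dr":[0,0,0],"dp":[0,0,-0.009],"grip":-0.5},
    {"dr":[0,0,0],"dp":[0,0,-0.003],"grip":-0.5},
    {"dr":[0,0,0],"dp":[0,0,0],"grip":-0.4},
    {"dr":[0,0,0],"dp":[0,0,0],"grip":-0.2},
    {"dr":[0,0,0],"dp":[0,0,0],"grip":0},
    {"dr":[0,0,0],"dp":[0,0,0],"grip":1},
    {"dr":[0,0,0],"dp":[0,0,0],"grip":1},
    {"dr":[0,0,0],"dp":[0,0,0],"grip":1},
    {"dr":[0,0,0],"dp":[0,0,0],"grip":1},
  ],
  newtons=40,
)

```text
time_s: 42.48
position: [397.9, -301.9, 31.2]
eef_rot: [0.588, 0.716, 0.241, -0.288]
force: [-0.1, -2.2, 5.3]
gripper_width: 42.5
finger_force: 40.2
```

Request:
step_arm(
  steps=[
    {"dr":[0,0,0],"dp":[0,0,0.01],"grip":1},
    {"dr":[0,0,0],"dp":[0,0,0.025],"grip":1},
    {"dr":[0,0,0],"dp":[0,0,0.035],"grip":1},
    {"dr":[0,0,0],"dp":[0,0,0.03],"grip":1},
    {"dr":[0,0,0],"dp":[0.0146,0.0327,0],"grip":1},
    {"dr":[0,0,0],"dp":[0.0146,0.0327,0],"grip":1},
    {"dr":[0,0,0],"dp":[0.0146,0.0327,0],"grip":1},
    {"dr":[0,0,0],"dp":[0.0146,0.0327,0],"grip":1},
    {"dr":[0,0,0],"dp":[0.0146,0.0327,0],"grip":1},
    {"dr":[0,0,0],"dp":[0.0146,0.0327,0],"grip":1},
    {"dr":[0,0,0],"dp":[0.0146,0.0327,0],"grip":1},
    {"dr":[0,0,0],"dp":[0.0146,0.0327,0],"grip":1},
    {"dr":[0,0,0],"dp":[0.0146,0.0327,0],"grip":1},
    {"dr":[0,0,0],"dp":[0.0146,0.0327,0],"grip":1},
    {"dr":[0,0,0],"dp":[0,0,0],"grip":1},
    {"dr":[0,0,0],"dp":[0,0,0],"grip":1},
  ],
)

```text
time_s: 44.48
position: [542.8, 25.8, 129.7]
eef_rot: [0.588, 0.716, 0.24, -0.289]
force: [-0.9, -0.2, -0.9]
gripper_width: 42.7
finger_force: 41.0
```

Request:
step_arm(
  steps=[
    {"dr":[0,0,0],"dp":[0,0,-0.025],"grip":1},
    {"dr":[0,0,0],"dp":[0,0,-0.03],"grip":1},
    {"dr":[0,0,0],"dp":[0,0,-0.025],"grip":1},
    {"dr":[0,0,0],"dp":[0,0,-0.01],"grip":1},
    {"dr":[0,0,0],"dp":[0,0,-0.004],"grip":1},
    {"dr":[0,0,0],"dp":[0,0,0],"grip":1},
    {"dr":[0,0,0],"dp":[0,0,0],"grip":1},
  ],
)

```text
time_s: 45.35
position: [544.3, 25.5, 37.2]
eef_rot: [0.588, 0.716, 0.241, -0.288]
force: [-0.0, 0.9, -1.4]
gripper_width: 43.0
finger_force: 41.0
```

Request:
step_arm(
  steps=[
    {"dr":[0,0,0],"dp":[0,0,-0.002],"grip":1},
    {"dr":[0,0,0],"dp":[0,0,-0.0015],"grip":1},
    {"dr":[0,0,0],"dp":[0,0,0],"grip":1},
    {"dr":[0,0,0],"dp":[0,0,0],"grip":1},
  ],
)

```text
time_s: 45.85
position: [543.8, 25.8, 33.3]
eef_rot: [0.588, 0.716, 0.241, -0.289]
force: [0.9, -0.7, 2.6]
gripper_width: 43.0
finger_force: 41.2
```

Request:
step_arm(
  steps=[
    {"dr":[0,0,0],"dp":[0,0,0],"grip":0.1},
    {"dr":[0,0,0],"dp":[0,0,0],"grip":-0.2},
    {"dr":[0,0,0],"dp":[0,0,0],"grip":-0.5},
    {"dr":[0,0,0],"dp":[0,0,0],"grip":-0.5},
    {"dr":[0,0,0],"dp":[0,0,0],"grip":-0.5},
    {"dr":[0,0,0],"dp":[0,0,0.015],"grip":-0.5},
    {"dr":[0,0,0],"dp":[0,0,0.03],"grip":-0.5},
    {"dr":[0,0,0],"dp":[0,0,0.05],"grip":-0.5},
    {"dr":[0,0,0],"dp":[0,0,0.05],"grip":-0.5},
    {"dr":[-0.1284,-0.026,0],"dp":[0,0,0],"grip":-0.5},
    {"dr":[-0.1284,-0.026,0],"dp":[0,0,0],"grip":-0.5},
    {"dr":[-0.1284,-0.026,0],"dp":[0,0,0],"grip":-0.5},
    {"dr":[-0.1284,-0.026,0],"dp":[0,0,0],"grip":-0.5},
    {"dr":[-0.1284,-0.026,0],"dp":[0,0,0],"grip":-0.5},
    {"dr":[-0.1284,-0.026,0],"dp":[0,0,0],"grip":-0.5},
    {"dr":[0,0,0],"dp":[0,0,0],"grip":-0.3},
  ],
)

```text
time_s: 47.85
position: [543.1, 27.8, 179.0]
eef_rot: [0.632, 0.775, -0.001, 0.008]
force: [-0.6, 0.7, 0.2]
gripper_width: 55.7
finger_force: 0.0
```

Request:
step_arm(
  steps=[
    {"dr":[0,0,-0.041],"dp":[-0.0064,-0.0342,0],"grip":-0.3},
    {"dr":[0,0,-0.041],"dp":[-0.0064,-0.0342,0],"grip":-0.3},
    {"dr":[0,0,-0.041],"dp":[-0.0064,-0.0342,0],"grip":-0.3},
    {"dr":[0,0,-0.041],"dp":[-0.0064,-0.0342,0],"grip":-0.3},
    {"dr":[0,0,-0.041],"dp":[-0.0064,-0.0342,0],"grip":-0.3},
    {"dr":[0,0,-0.041],"dp":[-0.0064,-0.0342,0],"grip":-0.3},
    {"dr":[0,0,-0.041],"dp":[-0.0064,-0.0342,0],"grip":-0.3},
    {"dr":[0,0,-0.041],"dp":[-0.0064,-0.0342,0],"grip":-0.3},
    {"dr":[0,0,-0.041],"dp":[-0.0064,-0.0342,0],"grip":-0.3},
    {"dr":[0,0,-0.041],"dp":[-0.0064,-0.0342,0],"grip":-0.3},
    {"dr":[0,0,0],"dp":[0,0,0],"grip":-0.3},
    {"dr":[0,0,0],"dp":[0,0,0],"grip":-0.3},
  ],
)

```text
time_s: 49.35
position: [479.0, -316.3, 177.7]
eef_rot: [0.778, 0.628, -0.003, 0.007]
force: [0.4, 0.2, 0.2]
gripper_width: 55.6
finger_force: 0.0
```

Run:
```python
from h import *
p,m=st()
m0=R.from_quat([.778,.629,0,0]).as_matrix()
print('dr to ref',R.from_matrix(m0@m.T).as_rotvec().round(3))
snap('scene','s8.png')
for n in ['amber_small','dropper_bottle']: print(n,[(a['pixel'],a['score'],at('scene',a['pixel'],5)) for a in spot_point('scene',n)[:2]])
d=cv2.imread('pics/s0.png')[140:290,270:400];e=cv2.imread('pics/s8.png')[140:290,270:400]
cv2.imwrite('pics/s8c.png',cv2.resize(cv2.hconcat([d,e]),None,fx=3,fy=3,interpolation=cv2.INTER_CUBIC))
```

```text
t 49.35 p [ 479.  -316.3  177.7] j [-0.7   0.15  1.79 -0.01  1.18 -0.49] w 55.6
[[ 0.211  0.977  0.004]
 [ 0.977 -0.211 -0.015]
 [-0.014  0.007 -1.   ]]
dr to ref [0.015 0.004 0.002]
amber_small [([322.1, 225.0], 0.61, array([545.4,   9.3,   5. ]))]
dropper_bottle [([444.9, 289.6], 0.69, array([ 477.6, -319.3,    5. ]))]
```

View pics/s8c.png

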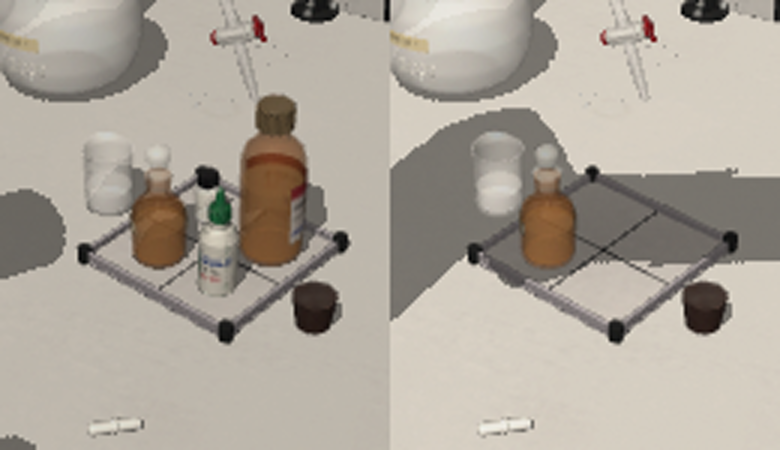

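The small bottle is back at the same pixel as at the start (~322,191 ball). Now the dropper.

Request:
step_arm(
  steps=[
    {"dr":[0.015,0.004,0],"dp":[0.001,0,-0.03],"grip":-0.3},
    {"dr":[0,0,0],"dp":[0,0,-0.03],"grip":-0.3},
    {"dr":[0,0,0],"dp":[0,0,-0.03],"grip":-0.3},
    {"dr":[0,0,0],"dp":[0,0,-0.028],"grip":-0.3},
    {"dr":[0,0,0],"dp":[0,0,-0.018],"grip":-0.3},
    {"dr":[0,0,0],"dp":[0,0,-0.008],"grip":-0.3},
    {"dr":[0,0,0],"dp":[0,0,0],"grip":-0.1},
    {"dr":[0,0,0],"dp":[0,0,0],"grip":0.1},
    {"dr":[0,0,0],"dp":[0,0,0],"grip":0.2},
    {"dr":[0,0,0],"dp":[0,0,0],"grip":1},
    {"dr":[0,0,0],"dp":[0,0,0],"grip":1},
    {"dr":[0,0,0],"dp":[0,0,0],"grip":1},
    {"dr":[0,0,0],"dp":[0,0,0],"grip":1},
  ],
  newtons=35,
)

```text
time_s: 51.12
position: [481.1, -316.8, 34.9]
eef_rot: [0.778, 0.629, -0.0, 0.002]
force: [-2.4, 0.2, 6.0]
gripper_width: 29.4
finger_force: 34.7
```

Request:
step_arm(
  steps=[
    {"dr":[0,0,0],"dp":[0,0,0.01],"grip":1},
    {"dr":[0,0,0],"dp":[0,0,0.025],"grip":1},
    {"dr":[0,0,0],"dp":[0,0,0.03],"grip":1},
    {"dr":[0,0,0],"dp":[0.0065,0.033,0.01],"grip":1},
    {"dr":[0,0,0],"dp":[0.0065,0.033,0],"grip":1},
    {"dr":[0,0,0],"dp":[0.0065,0.033,0],"grip":1},
    {"dr":[0,0,0],"dp":[0.0065,0.033,0],"grip":1},
    {"dr":[0,0,0],"dp":[0.0065,0.033,0],"grip":1},
    {"dr":[0,0,0],"dp":[0.0065,0.033,0],"grip":1},
    {"dr":[0,0,0],"dp":[0.0065,0.033,0],"grip":1},
    {"dr":[0,0,0],"dp":[0.0065,0.033,0],"grip":1},
    {"dr":[0,0,0],"dp":[0,0,0],"grip":1},
    {"dr":[0,0,0],"dp":[0,0,-0.03],"grip":1},
    {"dr":[0,0,0],"dp":[0,0,-0.025],"grip":1},
    {"dr":[0,0,0],"dp":[0,0,-0.012],"grip":1},
    {"dr":[0,0,0],"dp":[0,0,-0.002],"grip":1},
    {"dr":[0,0,0],"dp":[0,0,0],"grip":1},
    {"dr":[0,0,0],"dp":[0,0,0],"grip":1},
  ],
)

```text
time_s: 53.38
position: [533.5, -52.5, 40.9]
eef_rot: [0.778, 0.629, 0.0, 0.002]
force: [0.9, -0.2, -0.5]
gripper_width: 29.1
finger_force: 34.6
```

Request:
step_arm(
  steps=[
    {"dr":[0,0,0],"dp":[0,0,-0.002],"grip":1},
    {"dr":[0,0,0],"dp":[0,0,-0.0015],"grip":1},
    {"dr":[0,0,0],"dp":[0,0,0],"grip":1},
    {"dr":[0,0,0],"dp":[0,0,0],"grip":1},
  ],
)

```text
time_s: 53.88
position: [532.9, -52.2, 36.9]
eef_rot: [0.778, 0.629, -0.0, 0.001]
force: [-1.3, 0.1, 5.8]
gripper_width: 29.5
finger_force: 35.2
```

Request:
step_arm(
  steps=[
    {"dr":[0,0,0],"dp":[0,0,0],"grip":0.2},
    {"dr":[0,0,0],"dp":[0,0,0],"grip":-0.1},
    {"dr":[0,0,0],"dp":[0,0,0],"grip":-0.3},
    {"dr":[0,0,0],"dp":[0,0,0],"grip":-0.3},
    {"dr":[0,0,0],"dp":[0,0,0.02],"grip":-0.3},
    {"dr":[0,0,0],"dp":[0,0,0.038],"grip":-0.3},
    {"dr":[0,0,0],"dp":[0,0,0.038],"grip":-0.3},
    {"dr":[0,0,0],"dp":[0,0,0.038],"grip":-0.3},
    {"dr":[0,0,0.1745],"dp":[0.003,-0.0293,0],"grip":-1},
    {"dr":[0,0,0.1745],"dp":[0.003,-0.0293,0],"grip":-1},
    {"dr":[0,0,0.1745],"dp":[0.003,-0.0293,0],"grip":-1},
    {"dr":[0,0,0.1745],"dp":[0.003,-0.0293,0],"grip":-1},
    {"dr":[0,0,0.1745],"dp":[0.003,-0.0293,0],"grip":-1},
    {"dr":[0,0,0.1745],"dp":[0.003,-0.0293,0],"grip":-1},
    {"dr":[0,0,0.1745],"dp":[0.003,-0.0293,0],"grip":-1},
    {"dr":[0,0,0.1745],"dp":[0.003,-0.0293,0],"grip":-1},
    {"dr":[0,0,0.1745],"dp":[0.003,-0.0293,0],"grip":-1},
    {"dr":[0,0,0],"dp":[0,0,0],"grip":-1},
    {"dr":[0,0,0],"dp":[0,0,0],"grip":-1},
  ],
)

```text
time_s: 56.25
position: [559.2, -315.2, 169.8]
eef_rot: [0.107, 0.994, 0.001, 0.0]
force: [-0.8, -0.0, 0.3]
gripper_width: 85.4
finger_force: 0.0
```

Request:
step_arm(
  steps=[
    {"dr":[0,0,0],"dp":[0,-0.001,-0.025],"grip":-1},
    {"dr":[0,0,0],"dp":[0,0,-0.03],"grip":-1},
    {"dr":[0,0,0],"dp":[0,0,-0.025],"grip":-1},
    {"dr":[0,0,0],"dp":[0,0,-0.012],"grip":-1},
    {"dr":[0,0,0],"dp":[0,0,-0.002],"grip":-1},
    {"dr":[0,0,0],"dp":[0,0,0],"grip":-1},
    {"dr":[0,0,0],"dp":[0,0,0],"grip":-0.2},
    {"dr":[0,0,0],"dp":[0,0,0],"grip":0},
    {"dr":[0,0,0],"dp":[0,0,0],"grip":1},
    {"dr":[0,0,0],"dp":[0,0,0],"grip":1},
    {"dr":[0,0,0],"dp":[0,0,0],"grip":1},
    {"dr":[0,0,0],"dp":[0,0,0],"grip":1},
  ],
  newtons=40,
)

```text
time_s: 57.75
position: [560.2, -317.5, 77.7]
eef_rot: [0.106, 0.994, -0.0, 0.002]
force: [-0.7, -0.5, 5.7]
gripper_width: 51.1
finger_force: 42.1
```

Request:
step_arm(
  steps=[
    {"dr":[0,0,0],"dp":[0,0,0.01],"grip":1},
    {"dr":[0,0,0],"dp":[0.005,0,0.02],"grip":1},
    {"dr":[0,0,0],"dp":[0.01,0,0.03],"grip":1},
    {"dr":[0,0,0],"dp":[0.01,0,0.025],"grip":1},
    {"dr":[0,0,0],"dp":[0.002,0.0315,0],"grip":1},
    {"dr":[0,0,0],"dp":[0.002,0.0315,0],"grip":1},
    {"dr":[0,0,0],"dp":[0.002,0.0315,0],"grip":1},
    {"dr":[0,0,0],"dp":[0.002,0.0315,0],"grip":1},
    {"dr":[0,0,0],"dp":[0.002,0.0315,0],"grip":1},
    {"dr":[0,0,0],"dp":[0.002,0.0315,0],"grip":1},
    {"dr":[0,0,0],"dp":[0.001,0.0315,0],"grip":1},
    {"dr":[0,0,0],"dp":[0.001,0.0315,0],"grip":1},
    {"dr":[0,0,0],"dp":[0,0,0],"grip":1},
    {"dr":[0,0,0],"dp":[0,0,0],"grip":1},
  ],
)

```text
time_s: 59.5
position: [598.8, -65.1, 161.9]
eef_rot: [0.105, 0.994, -0.0, 0.001]
force: [-0.3, -1.2, -1.8]
gripper_width: 51.2
finger_force: 42.5
```

Request:
step_arm(
  steps=[
    {"dr":[0,0,0],"dp":[0,0,-0.025],"grip":1},
    {"dr":[0,0,0],"dp":[0,0,-0.03],"grip":1},
    {"dr":[0,0,0],"dp":[0,0,-0.018],"grip":1},
    {"dr":[0,0,0],"dp":[0,0,-0.006],"grip":1},
    {"dr":[0,0,0],"dp":[0,0,0],"grip":1},
    {"dr":[0,0,0],"dp":[0,0,0],"grip":1},
  ],
)

```text
time_s: 60.25
position: [599.7, -65.2, 83.7]
eef_rot: [0.106, 0.994, 0.0, 0.002]
force: [-0.8, 0.4, -2.1]
gripper_width: 50.9
finger_force: 42.5
```

Request:
step_arm(
  steps=[
    {"dr":[0,0,0],"dp":[0,0,-0.002],"grip":1},
    {"dr":[0,0,0],"dp":[0,0,-0.0018],"grip":1},
    {"dr":[0,0,0],"dp":[0,0,0],"grip":1},
    {"dr":[0,0,0],"dp":[0,0,0],"grip":1},
  ],
)

```text
time_s: 60.75
position: [599.4, -65.1, 79.7]
eef_rot: [0.106, 0.994, 0.0, 0.002]
force: [-1.0, 0.2, 4.7]
gripper_width: 50.4
finger_force: 43.2
```

Floor contact. Releasing, going straight up and backing away.

Request:
step_arm(
  steps=[
    {"dr":[0,0,0],"dp":[0,0,0],"grip":-0.3},
    {"dr":[0,0,0],"dp":[0,0,0],"grip":-0.7},
    {"dr":[0,0,0],"dp":[0,0,0],"grip":-0.7},
    {"dr":[0,0,0],"dp":[0,0,0],"grip":-0.7},
    {"dr":[0,0,0],"dp":[0,0,0.02],"grip":-0.7},
    {"dr":[0,0,0],"dp":[0,0,0.038],"grip":-0.7},
    {"dr":[0,0,0],"dp":[0,0,0.038],"grip":-0.7},
    {"dr":[0,0,0],"dp":[0,0,0.04],"grip":-0.7},
    {"dr":[0,0,0],"dp":[0,-0.03,0.02],"grip":-0.7},
    {"dr":[0,0,0],"dp":[0,-0.04,0],"grip":-0.7},
    {"dr":[0,0,0],"dp":[0,-0.04,0],"grip":-0.7},
    {"dr":[0,0,0],"dp":[0,-0.04,0],"grip":-0.7},
    {"dr":[0,0,0],"dp":[0,-0.04,0],"grip":-0.7},
    {"dr":[0,0,0],"dp":[0,0,0],"grip":-0.7},
    {"dr":[0,0,0],"dp":[0,0,0],"grip":-0.7},
  ],
)

```text
time_s: 62.62
position: [598.6, -254.7, 235.5]
eef_rot: [0.106, 0.994, 0.0, 0.001]
force: [0.9, 0.1, -0.4]
gripper_width: 72.4
finger_force: 0.0
```

Run:
```python
from h import *
st()
snap('scene','s9.png');snap('top','t9.png')
for n in ['amber_tall','amber_small','dropper_bottle','vial']: print(n,[(a['pixel'],round(a['score'],2)) for a in spot_point('scene',n)[:1]])
d=cv2.imread('pics/s0.png')[140:290,270:400];e=cv2.imread('pics/s9.png')
cv2.imwrite('pics/s9c.png',cv2.resize(cv2.hconcat([d,e[140:290,270:400],e[110:260,180:270]]),None,fx=2.2,fy=2.2,interpolation=cv2.INTER_CUBIC))
```

```text
t 62.625 p [ 598.6 -254.7  235.5] j [-0.51  0.27  1.55  0.    1.33 -1.87] w 72.4
[[-0.978  0.21   0.003]
 [ 0.21   0.978  0.001]
 [-0.002  0.001 -1.   ]]
amber_tall [([360.8, 222.6], 0.64)]
amber_small [([340.4, 234.2], 0.71)]
dropper_bottle [([340.6, 232.9], 0.63)]
vial [([213.9, 182.2], 0.52)]
```

View pics/s9c.png

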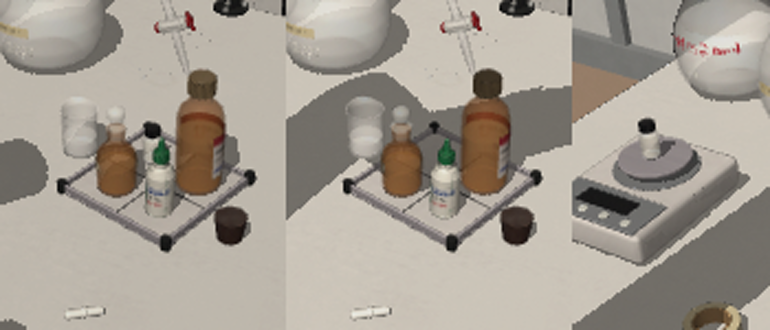

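The before and after views match: all three bottles stand at their starting pixels, the vial is on the pan, and the stopper and beaker have not moved. Handing in.

```bash
python3 -c "
from rig import *
print(job_done())"
```

```text
the job is handed in; nothing more can be done
None
```

The job is handed in at about 63 s on the robot's clock: in the last pictures the vial stands upright mid-pan, all three bottles are back on their starting spots, and the beaker and stopper are unmoved; no verdict was returned.

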